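# Lay out the bicycle parts on their outlines

## Task

Lay out the parts for the bike: put the blue bottle cage, the orange reflector, the grey grip and the brass bell each on the dark pad that shows its own outline, centred on the outline and lined up with it, the same way up as they lie now (either end may point either way). Set them down, do not drop them, and leave the black pedal and the green tyre lever where they lie.

Things in the scene. Friction and masses are not known exactly. Their poses are not given: they have to be found in the camera images.
- cage: blue aluminium bottle cage lying spine up, 140 (x) x 74 (y) x 62 mm high, 80 g. The flat spine on top (24 mm wide, height 56 to 62 mm) runs along x; hoops at x = -55 and +55 mm lead down to two thin rails at y = -30 and +30 mm. Pinch the spine across y midway, where it is free at both sides and below. Origin at the centre of the underside, z up; both ends alike.
- reflector: orange plastic rear reflector lying lens up, a rounded block 78 (x) x 46 (y) x 20 mm high, about 60 g; origin at the centre of the underside, x along its length, z up; both ends are alike.
- grip: grey silicone handlebar grip (firm) of rounded square section lying flat: 128 mm long (x), 30 mm wide (y) and 31 mm high along its middle, with a 40 mm wide, 32 mm high, 6 mm thick flange at each end; about 90 g; origin at the centre of the underside, x along its length, z up; both ends are alike.
- bell: round brass bicycle bell standing on its flat base: 54 mm diameter, upright wall to a height of 18 mm, then domed to 34 mm with a 3 mm dark nut on top; about 100 g; origin at the centre of the base, z up; round, so its yaw does not matter.
- cage_pad: a fixed dark rubber pad lying on the bench, 146 (x) x 90 (y) x 4 mm thick; origin at the centre of its underside, x along its length, z up. On its top, centred, is painted the cage's outline in blue: three long bars joined by two cross bars, 140 x 72 mm, long way along x.
- reflector_pad: a fixed dark rubber pad lying on the bench, 146 (x) x 90 (y) x 4 mm thick; origin at the centre of its underside, x along its length, z up. On its top, centred, is painted the reflector's outline, a filled orange rectangle 78 x 46 mm, long way along x.
- grip_pad: a fixed dark rubber pad lying on the bench, 146 (x) x 90 (y) x 4 mm thick; origin at the centre of its underside, x along its length, z up. On its top, centred, is painted the grip's outline, a filled light grey bar 128 x 30 mm with a 40 mm wide flange at each end, long way along x.
- bell_pad: a fixed dark rubber pad lying on the bench, 146 (x) x 90 (y) x 4 mm thick; origin at the centre of its underside, x along its length, z up. On its top, centred, is painted the bell's outline, a filled yellow disc of 54 mm diameter.
- pedal: bystander, not to be moved: black platform pedal lying flat, a loose open frame 95 (x) x 62 (y) x 22 mm high with a steel spindle end out at +x to 61 mm; origin at the centre of the underside.
- tyre_lever: bystander, not to be moved: green plastic tyre lever lying flat and loose, 119 (x, from -56 to +63 mm) x 20 (y) x 7 mm high; origin at its underside near the middle.

How it is judged:
By the outcome, as a careful person would: the job done as asked, in the order asked, and still so for the second after the job is handed in, with the robot touching nothing.
It also fails if it takes over 128 s, if anything falls off the work surface, if the arm or the gripper's body presses on something with over 40 N, if the wrist force passes 120 N, or if a joint passes its speed limit or range.

## Robot

A 6-joint arm with a two-finger parallel gripper is mounted at the origin on the work surface. World frame = base frame: x ahead of the robot, y to its left, z up, the work surface at z = 0. Lengths are in mm, angles in rad, forces in N, time in s.
With the tool pointing down it reaches from about 275 to 1000 mm from the base axis. Payload 8.4 kg.
Tool frame: the origin (TCP) lies between the finger pads; the fingertips stand 22 mm ahead of it and the grasp point (between the pads) lies 3 mm ahead of it (r.nose_length is the z of the fingertips in the tool frame, in mm); z points along the fingers, y is the line along which they close (so a half turn about z gives the same grasp; the last joint's range is limited). The gripper opens to 85 mm and grips with 20 to 120 N. Pads are 22 mm wide; open, the fingers measure 114 mm over their backs; the gripper's body (76 mm by 85 mm) begins 54 mm behind the grasp point. The pads swing forward as they close: fully open they stand 13 mm farther back than shut.
Start: joints at [1.199, 0.353, 1.633, -0, 1.155, -0.002], TCP at [225.892, 582.753, 253.281] pointing down, gripper open.
Joint ranges: [-2.63, 2.63], [-0.92, 2.1], [0.06, 2.66], [-1.3, 4.44], [0, 2.69], [-3.02, 3.02]. Speed limits (rad/s): [2.22, 2.22, 2.79, 3.14, 3.14, 3.14].

## Interface

Orientations are given as [roll, pitch, yaw] about the fixed x, y, z axes, in that order (R = Rz(yaw) Ry(pitch) Rx(roll)).
In Python, from rig import r, vision, job gives the robot as it stands (r), with the cameras (vision) and the job (job).
- The arm moves only by the shell command python3 steer.py 'ROWS' [FORCE]. ROWS is rows parted by semicolons, their numbers by spaces, 1 to 5 of them, each of 7 numbers: a rotation vector rx, ry, rz in rad, then dx, dy, dz in mm, then the opening from 0.0 (shut) to 1.0 (fully open); each row shifts and turns the commanded pose from where the row before left it, along the tool's axes as they then stand; what a row does not reach is not made up. A row lasts 1/12 s, in which the tool goes at most 41.7 mm and 0.125 rad, less where a joint would pass 70% of its speed; a pose out of reach is approached as far as the arm can. The fingers move at their own pace and stop on an object; FORCE is the grip in N (left out, the last holds). Time passes only in rows, so rows that do not move let the fingers close. It prints the time, the measured TCP pose, the force, the opening and the grip force at its end.
- r.sense(): the state, without advancing time (a new reading comes with each control period).
- vision.grab_frame(name): name is "scene" or "top" or "wrist"; returns the picture (480x640x3 uint8, red, green, blue); there is no depth.
- vision.camera_params(name): a dict with "fx", "fy", "cx", "cy" (pixels), "dist_coeffs" ([k1, k2, p1, p2, k3] as OpenCV has them; the pictures are not rectified), "rvec" (rotation vector, rad) and "tvec" (3), from world to camera coordinates, as OpenCV has them. Camera axes: x right, y down, z forward; pixel columns grow to the right and rows downward; lengths in mm; the calibration is good to about 2 mm. A picture is of the moment at which its call begins: read the wrist's pose just before it. camera_params takes no time and is no camera call; for the wrist camera it gives the pose at the moment of the call.
- job.sign_off(): hands the job in; it is judged then, once.
The state is a dict: "clock": time; "qpos": joint angles; "qvel": joint speeds; "joint_efforts": joint torques, N m; "eef_pos": TCP position; "tcp_rot": TCP orientation; "contact_force": force on the tool from outside, world axes, zero at the start; "wrist_torque": the same for the moment, N m; "opening": opening from 0.0 (shut) to 1.0 (fully open); "grasp_force": force on a finger pad.
Only numpy, scipy, OpenCV 4.12 (cv2) and the standard library are available. Lean on these libraries where they do the work, as an engineer would, in place of code of your own. Each camera call takes 0.05 s, during which the arm holds its last target. There are 200 camera calls.

## Working session

There is one attempt and no reset: what is moved stays moved. The work goes in short steps, Python scripts to look and compute and a shell command to move; the robot and the scene stay as the last step left them, time stands still between calls to the robot, and variables do not carry over. Pictures are saved under pics/ and viewed, at most 14 in all, crops included, and the job is handed in when it is done.

```bash
ls; mkdir -p pics
python3 - <<'E'
from rig import r, vision, job
import cv2
for n in("scene","top"):
    cv2.imwrite(f"pics/{n}0.png",vision.grab_frame(n)[:,:,::-1]); print(n,vision.camera_params(n))
print(vision.camera_params("wrist")); print(r.sense())
E
```

```text
pics
rig.py
steer.py
scene {'fx': 623.102838572754, 'fy': 623.102838572754, 'cx': 328.659054397066, 'cy': 234.64668526986276, 'dist_coeffs': array([-0.18133544,  0.        ,  0.        ,  0.        ,  0.        ]), 'rvec': array([ 1.98268497,  1.18014005, -0.5856553 ]), 'tvec': array([-240.945877  , -252.56329252, 1489.58141199])}
top {'fx': 461.65636149207074, 'fy': 461.65636149207074, 'cx': 330.71913793135974, 'cy': 243.01888837569595, 'dist_coeffs': array([-0.04489675,  0.        ,  0.        ,  0.        ,  0.        ]), 'rvec': array([ 2.10776533, -2.14785716,  0.18365638]), 'tvec': array([  9.45134565, 545.9130348 , 740.76072096])}
{'fx': 352.04231872151144, 'fy': 352.04231872151144, 'cx': 318.83411151545073, 'cy': 230.87431269303633, 'dist_coeffs': array([-0.04277475,  0.        ,  0.        ,  0.        ,  0.        ]), 'rvec': array([-2.39673543, -1.64297349, -0.22352581]), 'tvec': array([-624.91462706,  -36.87956599,  379.59676165])}
{'clock': 0.1, 'qpos': array([ 1.19861192e+00,  3.53568011e-01,  1.63406507e+00, -7.74107672e-07,
        1.15520463e+00, -2.40567557e-03]), 'qvel': array([ 0.00096821, -0.00324117, -0.00342683,  0.00166838,  0.00145642,
       -0.00026675]), 'joint_efforts': array([-2.66444309e-03, -6.06354475e+01, -3.42815959e+01, -1.70467283e-04,
        4.08781314e-03,  3.87839998e-05]), 'eef_pos': array([225.73726601, 582.3767695 , 252.64126257]), 'tcp_rot': array([-3.14034760e+00, -2.28738336e-06,  2.77181423e+00]), 'contact_force': array([ 0.3216651 , -0.15589327,  0.84096599]), 'wrist_torque': array([-0.00967779,  0.00306952, -0.02703627]), 'grasp_force': 0.0, 'opening': 1.0005319148788687}
```

View pics/scene0.png

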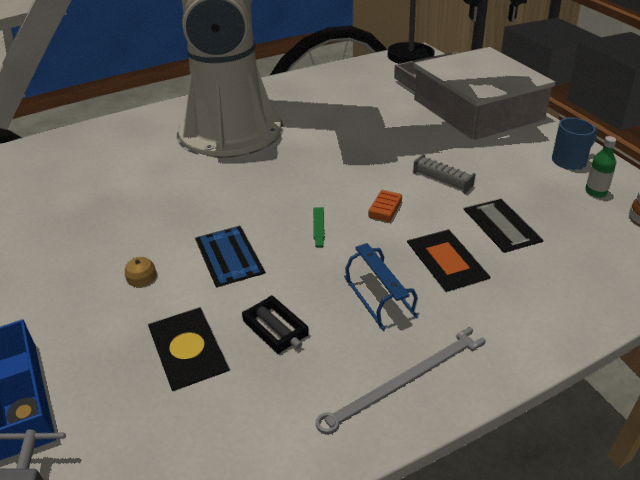

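View pics/top0.png

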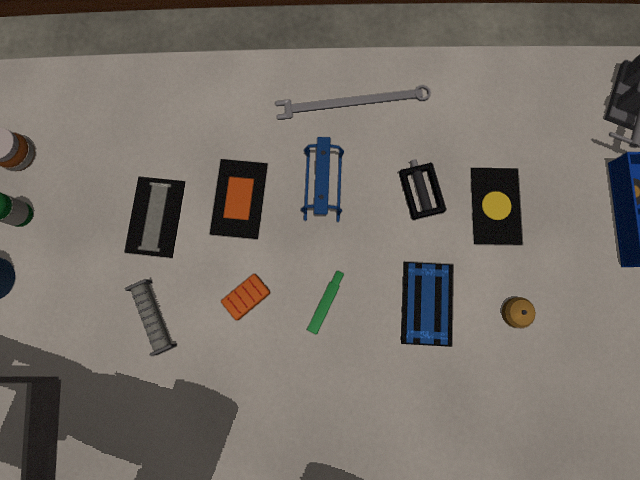

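The scene view shows all parts upright. In the top view the cage is at about (322,178), the reflector (245,297), the grip (151,317) and the bell (518,312). The pads are at cage (427,304), reflector (239,199), grip (155,217) and bell (497,206). The pedal is at (422,190) and the lever at (326,302).

```bash
cat > h.py <<'E'
import cv2,numpy as np
from rig import r, vision, job
from scipy.spatial.transform import Rotation as R
def K(p): return np.array([[p["fx"],0,p["cx"]],[0,p["fy"],p["cy"]],[0,0,1]])
def plane(p,px,z):
    u=cv2.undistortPoints(np.float64(px).reshape(-1,1,2),K(p),p["dist_coeffs"])[:,0]
    M=cv2.Rodrigues(p["rvec"])[0]; d=np.c_[u,np.ones(len(u))]@M; c=-M.T@p["tvec"]
    return (c+d*((z-c[2])/d[:,2])[:,None])[:,:2]
def proj(p,X): return cv2.projectPoints(np.float64(X).reshape(-1,1,3),p["rvec"],p["tvec"],K(p),p["dist_coeffs"])[0][:,0]
def hsv(im): return cv2.cvtColor(im,cv2.COLOR_RGB2HSV)
def blob(m,near,minarea=40):
    m=cv2.morphologyEx(m.astype(np.uint8),cv2.MORPH_CLOSE,np.ones((3,3)))
    cs=[c for c in cv2.findContours(m,cv2.RETR_EXTERNAL,cv2.CHAIN_APPROX_NONE)[0] if cv2.contourArea(c)>minarea]
    return min(cs,key=lambda c:np.hypot(*(c[:,0].mean(0)-near)))
def rect(p,c,z):
    (x,y),(w,h),a=cv2.minAreaRect(plane(p,c[:,0],z).astype(np.float32))
    if w<h: w,h,a=h,w,a+90
    return np.round([x,y,w,h,(a+90)%180-90],1)   # x,y,long,short,angle deg of long axis
def masks(im):
    H,S,V=cv2.split(hsv(im).astype(int))
    return dict(dark=(V<60),blue=(H>95)&(H<125)&(S>120)&(V>50),orange=(H<13)&(S>150)&(V>80),
      yellow=(H>18)&(H<32)&(S>120)&(V>60),grey=(S<40)&(V>75)&(V<150),brass=(H>10)&(H<32)&(S>90)&(V>40))
E
python3 - <<'E'
from h import *
im=cv2.imread("pics/top0.png")[:,:,::-1].copy(); p=vision.camera_params("top"); m=masks(im)
M=cv2.Rodrigues(p["rvec"])[0]; print("cam",-M.T@p["tvec"])
for n,k,near,z in [("cagepad","dark",(427,304),4),("reflpad","dark",(239,199),4),("grippad","dark",(155,217),4),("bellpad","dark",(497,206),4),
 ("cage","blue",(322,178),62),("cageout","blue",(427,304),4),("refl","orange",(245,297),20),("reflout","orange",(239,199),4),("bellout","yellow",(497,206),4),("bell","brass",(518,312),18)]:
    print(n,rect(p,blob(m[k],near),z))
for n,a in [("grip",(151,317)),("bell",(518,312)),("pedal",(422,190)),("lever",(326,302)),("gripout",(155,217))]: print(n,plane(p,[a],10))
pw=vision.camera_params("wrist");M=cv2.Rodrigues(pw["rvec"])[0]; s=r.sense(); T=R.from_euler("xyz",s["tcp_rot"]).as_matrix()
print("wristcam in tool",T.T@(-M.T@pw["tvec"]-s["eef_pos"]),"axis",T.T@M[2], "tool axes",T.round(3).tolist())
E
```

```text
cam [408.06920468  -2.31900673 824.80965175]
cagepad [ 442.7 -168.7  144.6   89.2   -4.5]
reflpad [641.6 167.5 144.9  89.2  -6.6]
grippad [610.5 322.1 145.   90.9  -7.2]
bellpad [ 618.5 -305.6  145.    89.9   -2. ]
cage [658.5  11.4 149.   68.1  -3.2]
cageout [ 443.3 -169.8  140.8   72.9   -4.2]
refl [459.3 150.1  76.4  45.  -50.9]
reflout [642.  168.2  79.3  47.2  -6.7]
bellout [ 619.2 -307.    54.3   53.2   89. ]
bell [ 423.3 -325.1   58.5   51.8   88.6]
grip [[426.62088391 317.98267586]]
bell [[ 423.31758463 -327.53819892]]
pedal [[ 648.18289106 -169.80686621]]
lever [[447.85591503   9.44608935]]
gripout [[607.22324307 319.30237548]]
wristcam in tool [  67.53843128    1.05457834 -121.23657179] axis [-0.27061235 -0.00103078  0.96268785] tool axes [[-0.932, 0.361, -0.0], [0.361, 0.932, -0.001], [0.0, -0.001, -1.0]]
```

```bash
cat > plan.py <<'E'
import sys; from h import *
def plan(x,y,z,deg):
    s=r.sense(); T=R.from_euler("xyz",s["tcp_rot"])
    yaws=[np.radians(deg)+k*np.pi for k in(-1,0,1,2)]
    cand=[]
    for w in yaws:
        G=R.from_euler("xyz",[np.pi,0,w]); rv=(T.inv()*G).as_rotvec(); cand.append((np.linalg.norm(rv),w,rv,G))
    for _,w,rv,G in sorted(cand,key=lambda c:c[0])[:2]:
        d=G.inv().apply(np.array([x,y,z])-s["eef_pos"])
        print("rot",rv.round(4),"then d",d.round(1),"rows",np.ceil(abs(np.linalg.norm(d))/41),np.ceil(np.linalg.norm(rv)/.125))
    print("t",round(s["clock"],2),"pos",s["eef_pos"].round(1),"rpy",s["tcp_rot"].round(4),"q",s["qpos"].round(2),"open",round(float(s["opening"]),3),"F",s["contact_force"].round(1),"grip",round(float(s["grasp_force"]),1))
if __name__=="__main__": plan(*map(float,sys.argv[1:5]))
E
python3 plan.py 640 11 230 -3.5
python3 steer.py '0 0 -0.103 0 0 0 1;0 0 -0.103 0 0 0 1;0 0 -0.103 0 0 0 1'
python3 steer.py '0 0 0 -22 -27 1 1;0 0 0 -22 -27 1 1;0 0 0 -22 -27 1 1;0 0 0 -22 -27 1 1;0 0 0 -22 -27 1 1' >/dev/null
python3 steer.py '0 0 0 -22 -27 1 1;0 0 0 -22 -27 1 1;0 0 0 -22 -27 1 1;0 0 0 -22 -27 1 1;0 0 0 -22 -27 1 1' >/dev/null
python3 steer.py '0 0 0 -22 -27 1 1;0 0 0 -22 -27 1 1;0 0 0 -22 -27 1 1;0 0 0 -22 -27 1 1;0 0 0 -22 -27 1 1' 
python3 steer.py '0 0 0 -22 -27 1 1;0 0 0 -22 -27 1 1;0 0 0 -22 -27 1 1;0 0 0 -22 -27 1 1;0 0 0 -22 -27 1 1' 
python3 steer.py '0 0 0 0 0 0 1;0 0 0 0 0 0 1;0 0 0 0 0 0 1'
python3 plan.py 640 11 230 -3.5
python3 -c "
from h import *
cv2.imwrite('pics/w1.png',vision.grab_frame('wrist')[:,:,::-1])"
```

```text
clock: 0.35
eef_pos: [225.8, 582.5, 252.8]
tcp_rot: [-3.141, -0.0, 3.086]
contact_force: [-0.0, -0.6, -0.3]
opening: 0.997
grasp_force: 0.0
clock: 1.6
eef_pos: [531.3, 156.8, 238.0]
tcp_rot: [-3.141, -0.0, 3.081]
contact_force: [0.7, 0.9, -0.4]
opening: 0.996
grasp_force: 0.0
clock: 2.02
eef_pos: [632.8, 15.4, 232.9]
tcp_rot: [3.142, -0.001, 3.081]
contact_force: [0.1, 1.1, 0.7]
opening: 1.0
grasp_force: 0.0
clock: 2.27
eef_pos: [631.6, 17.2, 232.7]
tcp_rot: [3.141, -0.001, 3.08]
contact_force: [-0.5, 0.3, -0.3]
opening: 1.001
grasp_force: 0.0
rot [ 0.0002 -0.0014 -0.0004] then d [-8.7 -5.7  2.7] rows 1.0 1.0
rot [ 0.0002 -0.0014 -0.0004] then d [-8.7 -5.7  2.7] rows 1.0 1.0
t 2.27 pos [631.6  17.2 232.7] rpy [ 3.1414e+00 -1.4000e-03  3.0801e+00] q [ 0.02  0.38  1.64  0.    1.12 -1.48] open 1.001 F [-0.5  0.3 -0.3] grip 0.0
```

View pics/w1.png

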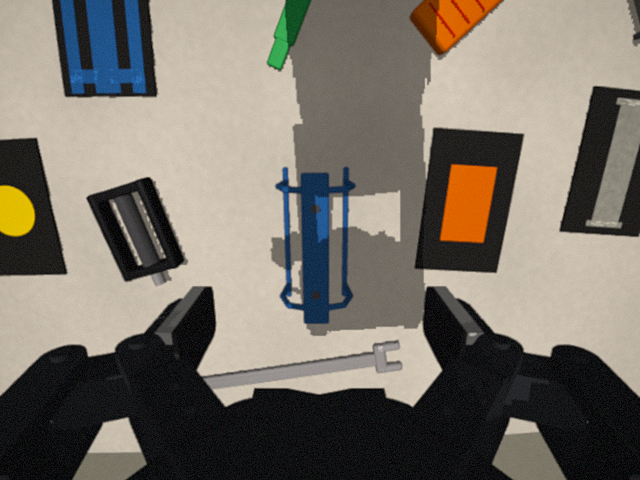

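The wrist view shows the cage spine at columns 303–328, rows 173–323. The hoops and rails are clear of the open fingers, and the pads and pedal lie well to the sides.

Run:
```python
from h import *
for nm,near in(("wrist",(316,248)),("top",(322,178))):
    im=(vision.grab_frame("wrist") if nm=="wrist" else cv2.imread("pics/top0.png")[:,:,::-1].copy()); p=vision.camera_params(nm); m=masks(im)
    k=13 if nm=="wrist" else 9
    H,S,V=cv2.split(hsv(im).astype(int)); b=((H>95)&(H<125)&(S>110)&(V>30)).astype(np.uint8)
    b=cv2.morphologyEx(b,cv2.MORPH_OPEN,np.ones((k,k)))
    c=blob(b,near); print(nm,"spine",rect(p,c,62),cv2.boundingRect(c))
    if nm=="wrist":
        for n,kk,q in[("reflout","orange",(468,203)),("refl","orange",(450,25))]: print(n,rect(p,blob(m[kk],q),4))
```

```text
wrist spine [666.2  12.5  70.7  22.   -3. ] (302, 214, 26, 77)
reflout [483.2 126.5  47.1  15.4  50.2]
refl [465.5 155.4  27.1   3.4  39.1]
top spine [664.2  12.8  70.4  22.4  -1. ] (315, 155, 14, 40)
```

Run:
```python
from h import *
im=cv2.imread("pics/w1.png")[:,:,::-1].copy();h=hsv(im)
for u,v in [(315,180),(315,200),(315,230),(315,310),(315,255),(468,203),(620,160),(15,210),(90,40)]: print((u,v),h[v,u])
h=hsv(cv2.imread("pics/top0.png")[:,:,::-1].copy())
for u,v in [(322,145),(322,178),(322,210)]: print((u,v),h[v,u])
```

```text
(315, 180) [105 207  80]
(315, 200) [105 225 127]
(315, 230) [103 240  70]
(315, 310) [107 185  73]
(315, 255) [105 187  79]
(468, 203) [ 14 255 224]
(620, 160) [ 17  29 139]
(15, 210) [ 25 255 224]
(90, 40) [104 204 116]
(322, 145) [107 181  89]
(322, 178) [108 177  92]
(322, 210) [107 181  96]
```

```bash
sed -i 's/(H<13)&(S>150)/(H<17)\&(S>150)/' h.py
python3 - <<'E'
from h import *
for nm,f,near,k in(("wrist","w1",(316,248),15),("top","top0",(322,178),9)):
    im=cv2.imread(f"pics/{f}.png")[:,:,::-1].copy(); p=vision.camera_params(nm); m=masks(im)
    H,S,V=cv2.split(hsv(im).astype(int)); b=((H>95)&(H<125)&(S>110)&(V>30)).astype(np.uint8)
    b=cv2.morphologyEx(cv2.morphologyEx(b,cv2.MORPH_CLOSE,np.ones((7,7))),cv2.MORPH_OPEN,np.ones((k,k)))
    c=blob(b,near); print(nm,"spine",rect(p,c,62),cv2.boundingRect(c))
    if nm=="wrist":
        for n,kk,q in[("reflout","orange",(468,203)),("reflpad","dark",(468,203))]: print(n,rect(p,blob(m[kk],q),4))
E
```

```text
wrist spine [665.2  13.1 138.   22.6  -3. ] (301, 173, 28, 150)
reflout [643.1 169.5  80.   48.2  -6.4]
reflpad [642.8 168.2 144.4  89.3  -6.7]
top spine [664.1  12.3 137.9  23.   -3.2] (314, 137, 16, 77)
```

```bash
python3 plan.py 664.7 12.7 60 -3.1
```

```text
rot [ 0.0002 -0.0008 -0.0058] then d [-33.4  -3.5 173.1] rows 5.0 1.0
rot [ 0.0002 -0.0008 -0.0058] then d [-33.4  -3.5 173.1] rows 5.0 1.0
t 2.37 pos [631.5  18.  233.1] rpy [ 3.1414e+00 -8.0000e-04  3.0817e+00] q [ 0.03  0.38  1.64  0.    1.12 -1.49] open 1.001 F [-0.3  1.1  0.6] grip 0.0
```

```bash
python3 steer.py '0 0 -0.006 -33.4 -3.3 0 1;0 0 0 0 0 30 1;0 0 0 0 0 30 1;0 0 0 0 0 30 1;0 0 0 0 0 25 1' >/dev/null
python3 steer.py '0 0 0 0 0 20 1;0 0 0 0 0 15 1;0 0 0 0 0 10 1;0 0 0 0 0 7 1;0 0 0 0 0 0 1'
python3 plan.py 664.7 12.7 60 -3.1
```

```text
clock: 3.2
eef_pos: [664.6, 12.4, 65.3]
tcp_rot: [-3.142, -0.002, 3.088]
contact_force: [0.1, -0.2, -0.7]
opening: 0.998
grasp_force: 0.0
rot [-0.0001 -0.0016  0.0002] then d [-0.1  0.3  5.3] rows 1.0 1.0
rot [-0.0001 -0.0016  0.0002] then d [-0.1  0.3  5.3] rows 1.0 1.0
t 3.2 pos [664.6  12.4  65.3] rpy [-3.1415e+00 -1.6000e-03  3.0877e+00] q [ 0.02  0.62  1.67  0.    0.85 -1.5 ] open 0.998 F [ 0.1 -0.2 -0.7] grip 0.0
```

```bash
python3 steer.py '0 0 0 0 0 5 1;0 0 0 0 0 0 0.45;0 0 0 0 0 0 0.4;0 0 0 0 0 0 0.35;0 0 0 0 0 0 0.35' 40
python3 steer.py '0 0 0 0 0 0 0.3;0 0 0 0 0 0 0.2;0 0 0 0 0 0 0;0 0 0 0 0 0 0;0 0 0 0 0 0 0'
python3 steer.py '0 0 0 0 0 -5 0;0 0 0 0 0 -15 0;0 0 0 0 0 -30 0;0 0 0 0 0 -30 0;0 0 0 0 0 0 0'
python3 plan.py 443 -169.2 141 -4.4
```

```text
clock: 3.62
eef_pos: [665.8, 11.6, 61.9]
tcp_rot: [3.142, 0.001, 3.087]
contact_force: [-0.1, -1.3, 1.1]
opening: 0.456
grasp_force: 0.0
clock: 4.03
eef_pos: [665.7, 11.7, 61.7]
tcp_rot: [3.141, 0.001, 3.087]
contact_force: [-1.9, 0.2, 5.2]
opening: 0.268
grasp_force: 39.3
clock: 4.45
eef_pos: [668.5, 11.7, 147.1]
tcp_rot: [3.141, 0.008, 3.087]
contact_force: [2.2, -0.1, -0.2]
opening: 0.271
grasp_force: 39.3
rot [0.0005 0.0079 0.022 ] then d [ 211.  -197.6    6.1] rows 8.0 1.0
rot [0.0005 0.0079 0.022 ] then d [ 211.  -197.6    6.1] rows 8.0 1.0
t 4.45 pos [668.5  11.7 147.1] rpy [3.1412 0.0079 3.0868] q [ 0.02  0.52  1.62 -0.    0.99 -1.5 ] open 0.271 F [ 2.2 -0.1 -0.2] grip 39.3
```

```bash
python3 steer.py '0 0 0.022 0 0 0 0;0 0 0 25 -23 0 0;0 0 0 25 -23 0 0;0 0 0 25 -23 0 0;0 0 0 25 -23 0 0' >/dev/null
python3 steer.py '0 0 0 25 -23 0 0;0 0 0 25 -23 0 0;0 0 0 25 -23 0 0;0 0 0 20 -20 0 0;0 0 0 0 0 0 0' >/dev/null
python3 steer.py '0 0 0 0 0 0 0;0 0 0 0 0 0 0;0 0 0 0 0 0 0;0 0 0 0 0 0 0'
python3 - <<'E'
from h import *
from plan import plan
for n in("wrist","top"):
    plan(443,-169.2,141,-4.4) if n=="wrist" else 0
    im=vision.grab_frame(n); cv2.imwrite(f"pics/{n}2.png",im[:,:,::-1]); print(vision.camera_params(n)["tvec"])
a=cv2.imread("pics/wrist2.png"); b=cv2.imread("pics/top2.png")[150:450,300:600]
cv2.imwrite("pics/c2.png",np.hstack([cv2.resize(a,(440,330)),cv2.resize(b,(330,330))]))
E
```

```text
clock: 5.62
eef_pos: [457.8, -153.3, 141.0]
tcp_rot: [3.141, -0.0, 3.066]
contact_force: [-0.2, 0.6, -0.5]
opening: 0.268
grasp_force: 39.4
rot [ 0.0001 -0.0001  0.0008] then d [ 13.5 -17.    0. ] rows 1.0 1.0
rot [ 0.0001 -0.0001  0.0008] then d [ 13.5 -17.    0. ] rows 1.0 1.0
t 5.62 pos [ 457.8 -153.3  141. ] rpy [ 3.1415e+00 -1.0000e-04  3.0656e+00] q [-0.33  0.28  2.03  0.    0.83 -1.82] open 0.268 F [-0.2  0.6 -0.5] grip 39.4
[ 117.92787238 -456.58927465  144.17799387]
[  9.45134565 545.9130348  740.76072096]
```

View pics/c2.png

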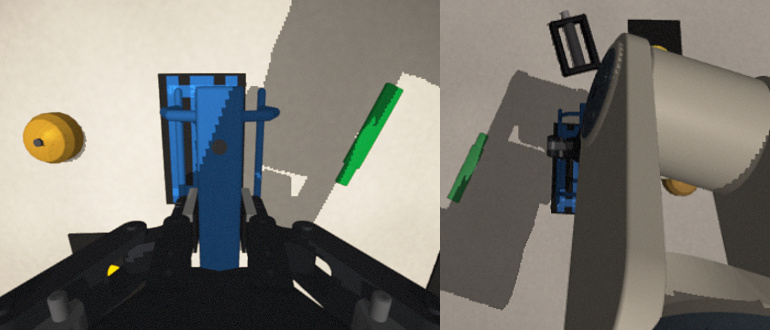

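The left panel shows the cage level between the fingers, with the spine running from (218,88) to (218,268) over its pad. The lever is clear at (370,135) and the bell at (52,138).

Run:
```python
from h import *
p=vision.camera_params("wrist"); im=cv2.imread("pics/wrist2.png")[:,:,::-1].copy()
s=r.sense(); T=R.from_euler("xyz",s["tcp_rot"]); zt=s["eef_pos"][2]+.3
H,S,V=cv2.split(hsv(im).astype(int)); b=((H>95)&(H<125)&(S>110)&(V>25)).astype(np.uint8)
b=cv2.morphologyEx(cv2.morphologyEx(b,cv2.MORPH_CLOSE,np.ones((7,7))),cv2.MORPH_OPEN,np.ones((31,31)))
c=blob(b,(316,280)); print(cv2.boundingRect(c),rect(p,c,zt),"tcp",s["eef_pos"].round(1))
b2=((H>95)&(H<125)&(S>110)&(V>25)); 
print("end rows",np.where(b2[:,318])[0][[0,-1]])
for rr in(132,150,240,260): 
    w=np.where(b[rr])[0]; print(rr,w.min(),w.max(),plane(p,[(w.min(),rr),(w.max(),rr)],zt).mean(0))
print("ends",plane(p,[(318,np.where(b2[:,318])[0][0]),(318,np.where(b2[:,318])[0][-1])],zt))
d=masks(im)["dark"]|b2
cc=plane(p,[(229,107),(356,107)],4); print("padcorners approx",cc)
```

```text
(280, 221, 73, 171) [ 456.8 -153.8   72.4   26.4   -4.6] tcp [ 457.6 -153.3  141.1]
end rows [123 433]
132 275 354 [ 390.31779731 -149.02000882]
150 276 354 [ 396.17257407 -149.31094466]
240 280 352 [ 427.74531521 -151.42229762]
260 280 352 [ 435.37334314 -152.01486407]
ends [[ 387.55355946 -147.64097553]
 [ 515.00615347 -157.34295369]]
padcorners approx [[ 368.44639825 -209.09178469]
 [ 375.32403124 -120.6347201 ]]
```

```bash
python3 steer.py '0 0 0 12.7 -16.9 0 0;0 0 0 0 0 20 0;0 0 0 0 0 20 0;0 0 0 0 0 15 0;0 0 0 0 0 8 0' >/dev/null
python3 steer.py '0 0 0 0 0 5 0;0 0 0 0 0 3 0;0 0 0 0 0 2 0;0 0 0 0 0 0 0;0 0 0 0 0 0 0' 
python3 steer.py '0 0 0 0 0 0 0;0 0 0 0 0 0 0'
python3 plan.py 443.8 -169.2 65.7 -4.4
```

```text
clock: 6.55
eef_pos: [443.6, -169.8, 68.8]
tcp_rot: [-3.141, 0.001, 3.065]
contact_force: [-0.3, 0.5, -1.3]
opening: 0.271
grasp_force: 39.5
clock: 6.72
eef_pos: [443.4, -169.8, 68.8]
tcp_rot: [-3.141, 0.001, 3.065]
contact_force: [0.2, -0.6, -0.4]
opening: 0.268
grasp_force: 39.5
rot [-0.0003  0.0009 -0.    ] then d [-0.3  0.6  3.1] rows 1.0 1.0
rot [-0.0003  0.0009 -0.    ] then d [-0.3  0.6  3.1] rows 1.0 1.0
t 6.72 pos [ 443.4 -169.8   68.8] rpy [-3.1413e+00  9.0000e-04  3.0648e+00] q [-0.37  0.4   2.09 -0.    0.65 -1.86] open 0.268 F [ 0.2 -0.6 -0.4] grip 39.5
```

```bash
python3 steer.py '0 0 0 0 0 1 0;0 0 0 0 0 1 0;0 0 0 0 0 0.7 0;0 0 0 0 0 0 0;0 0 0 0 0 0 0' 25
python3 steer.py '0 0 0 0 0 0.5 0;0 0 0 0 0 0 0;0 0 0 0 0 0 0'
```

```text
clock: 7.13
eef_pos: [443.2, -169.6, 65.7]
tcp_rot: [3.142, 0.0, 3.065]
contact_force: [-1.4, 0.5, 4.1]
opening: 0.272
grasp_force: 40.0
clock: 7.38
eef_pos: [443.2, -169.6, 65.6]
tcp_rot: [3.141, 0.0, 3.065]
contact_force: [-2.5, 3.0, 11.4]
opening: 0.271
grasp_force: 40.7
```

Contact. Release, rise and move aside to see.

```bash
python3 steer.py '0 0 0 0 0 -0.3 0.27;0 0 0 0 0 0 0.32;0 0 0 0 0 0 0.4;0 0 0 0 0 0 0.5;0 0 0 0 0 0 0.5' >/dev/null
python3 steer.py '0 0 0 0 0 -10 0.5;0 0 0 0 0 -25 0.6;0 0 0 0 0 -35 1;0 0 0 0 0 -35 1;0 0 0 0 0 -35 1' 
python3 plan.py 440 140 230 39.1
```

```text
clock: 8.22
eef_pos: [442.6, -169.5, 207.5]
tcp_rot: [3.141, -0.0, 3.065]
contact_force: [-0.4, -0.4, -0.5]
opening: 0.988
grasp_force: 0.0
rot [ 3.000e-04 -4.000e-04 -7.593e-01] then d [-193.2  241.9  -22.5] rows 8.0 7.0
rot [ 3.000e-04 -4.000e-04 -7.593e-01] then d [-193.2  241.9  -22.5] rows 8.0 7.0
t 8.22 pos [ 442.6 -169.5  207.5] rpy [ 3.1415e+00 -4.0000e-04  3.0648e+00] q [-0.37  0.17  1.99 -0.    0.98 -1.86] open 0.988 F [-0.4 -0.4 -0.5] grip 0.0
```

```bash
python3 - <<'E'
from h import *
p=vision.camera_params("wrist"); im=vision.grab_frame("wrist"); cv2.imwrite("pics/w3.png",im[:,:,::-1])
E
python3 plan.py 440 140 230 -50.9
```

```text
rot [0.001  0.0087 0.8116] then d [244.9 191.4 -16.1] rows 8.0 7.0
rot [0.001  0.0087 0.8116] then d [244.9 191.4 -16.1] rows 8.0 7.0
t 8.27 pos [ 445.9 -170.8  213.9] rpy [-3.1391  0.0082  3.0648] q [-0.37  0.17  1.99 -0.    0.98 -1.86] open 1.001 F [ 2.5 -1.1  5.6] grip 0.0
```

View pics/w3.png

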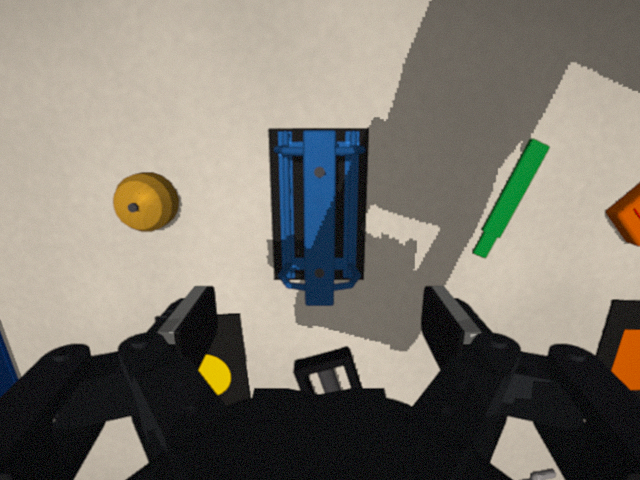

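The cage stands upright on its pad, spine at (319,217), inside the dark rectangle (268–368, 128–280). I'll check it from the top camera once the arm is clear.

```bash
python3 steer.py '0 0 0.116 0 0 -3 1;0 0 0.116 0 0 -3 1;0 0 0.116 0 0 -3 1;0 0 0.116 0 0 -3 1;0 0 0.116 0 0 -3 1' >/dev/null
python3 steer.py '0 0 0.116 0 0 0 1;0 0 0.116 0 0 0 1;0 0 0 27 21 0 1;0 0 0 27 21 0 1;0 0 0 27 21 0 1' >/dev/null
python3 steer.py '0 0 0 27 21 0 1;0 0 0 27 21 0 1;0 0 0 27 21 0 1;0 0 0 27 21 0 1;0 0 0 27 21 0 1' >/dev/null
python3 steer.py '0 0 0 20 16 0 1;0 0 0 0 0 0 1;0 0 0 0 0 0 1;0 0 0 0 0 0 1;0 0 0 0 0 0 1'
cat > cagechk.py <<'E'
from h import *
im=vision.grab_frame("top"); cv2.imwrite("pics/top4.png",im[:,:,::-1]); p=vision.camera_params("top"); m=masks(im)
H,S,V=cv2.split(hsv(im).astype(int)); b=((H>95)&(H<125)&(S>110)&(V>30)).astype(np.uint8)
c=blob((m["dark"]|(b>0)),(427,304)); print("pad+cage",rect(p,c,4),cv2.boundingRect(c))
E
python3 cagechk.py
python3 - <<'E'
from h import *
p=vision.camera_params("wrist"); s=r.sense(); im=vision.grab_frame("wrist"); cv2.imwrite("pics/w4.png",im[:,:,::-1]);m=masks(im); print(s["eef_pos"],s["tcp_rot"])
for X in[(459.3,150.1,20)]: 
    q=proj(p,X)[0]; c=blob(m["orange"],q); print(q,rect(p,c,20),cv2.boundingRect(c))
a=cv2.imread("pics/w4.png"); b=cv2.imread("pics/top4.png")[230:370,370:510]
cv2.imwrite("pics/c4.png",np.hstack([cv2.resize(a,(400,300)),cv2.resize(b,(300,300))]))
E
```

```text
clock: 9.93
eef_pos: [437.1, 128.7, 220.5]
tcp_rot: [-3.141, 0.0, 2.252]
contact_force: [0.1, 1.3, -0.4]
opening: 1.0
grasp_force: 0.0
pad+cage [ 445.4 -168.8  149.8   88.9   -4.5] (401, 260, 52, 87)
[437.18181935 128.54911588 220.50885198] [-3.14146430e+00  1.25021697e-04  2.25153625e+00]
[350.72194767 204.72350478] [460.2 152.1  76.8  44.4 -50.6] (329, 162, 50, 82)
```

View pics/c4.png

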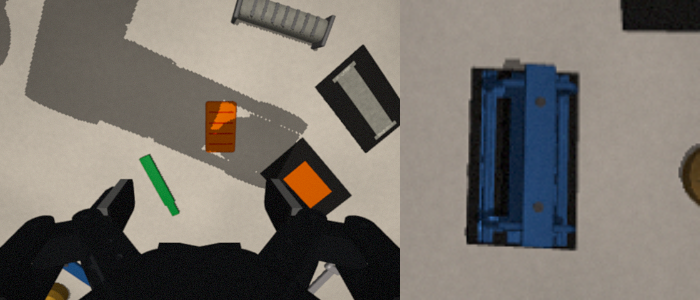

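The right panel shows the cage on its pad, spine ends at crop (540,63) and (540,247), with screw holes at (541,101) and (539,208). The left panel shows the reflector at (220,127), clear of other things.

Run:
```python
from h import *
p=vision.camera_params("top"); im=cv2.imread("pics/top4.png")
g=im.astype(int)
# spine edges along rows: print green-channel-ish brightness profile
for rr in(275-6,290,302,315,335): print(rr,g[rr,422:450].max(1))
for cc in(432,436,440): print(cc,"top",g[256:266,cc].max(1),"bot",g[340:352,cc].max(1))
P=plane(p,[(435.8,277.1),(434.9,327.1)],65.5); print("holes",P,P.mean(0),np.degrees(np.arctan2(*(P[0]-P[1])[::-1])))
print("expected spine corners px",proj(p,[[443+a*np.cos(-.077)-b*np.sin(-.077),-169.2+a*np.sin(-.077)+b*np.cos(-.077),66] for a in(70,-70) for b in(12,-12)]).round(1).tolist())
```

```text
269 [ 94  93  90  93  94  96  51 101 108 107 104 105 103  98 102 101  97 103
  97 104  91  96  98  92  94  93  92  95]
290 [ 56  58  55  58  57  38  82 113 103 107 105 107 105 107 103 107 103 107
 104 102  77  44  90 113  98 111  56  25]
302 [ 58  54  54  56  53  37  96 107 109 108 110 109 108 106 109 105 105 101
 106 102  82  53  95 108  93 109  62  20]
315 [ 55  56  55  55  56  60 113 108 113 110 111 110 108 104 109 105 108 106
 106  97  48  67 100 105  97 106  35  26]
335 [100  99  97  94  75  88 120 113 113 110 111 106 107 107 107 107 111 106
 102  68  77  79  73  75  79  76  73  64]
432 top [152 154 159 121  91 106 103 103 107 104] bot [113 110 110 112 108  50 162 156 156 152 151 155]
436 top [156 154 158 122  93 102 102 107 102 105] bot [105 109 111 111 107  74 161 155 156 154 157 154]
440 top [154 149 155 138  97  97 102 104 103  99] bot [107 105 106 105 103  44 155 157 156 153 154 151]
holes [[ 482.41266658 -173.29112679]
 [ 401.12961326 -167.30363282]] [ 441.77113992 -170.29737981] -4.212928033145982
expected spine corners px [[428.4, 258.4], [442.8, 259.2], [426.3, 344.3], [441.2, 345.1]]
```

```bash
python3 -c "
from h import *
print(r.nose_length)"; python3 plan.py 459.8 151.2 23 -50.7
```

```text
22.0
rot [-0.0002  0.0001 -0.0054] then d [  3.2  31.8 197.5] rows 5.0 1.0
rot [-0.0002  0.0001 -0.0054] then d [  3.2  31.8 197.5] rows 5.0 1.0
t 10.03 pos [437.2 128.5 220.5] rpy [-3.1414e+00  1.0000e-04  2.2514e+00] q [ 0.28  0.13  2.02 -0.    1.   -0.4 ] open 0.996 F [-0.1 -0.7  0.3] grip 0.0
```

```bash
python3 steer.py '0 0 -0.0054 3.2 31.8 0 1;0 0 0 0 0 38 1;0 0 0 0 0 38 1;0 0 0 0 0 38 1;0 0 0 0 0 30 1' >/dev/null
python3 steer.py '0 0 0 0 0 20 1;0 0 0 0 0 14 1;0 0 0 0 0 9 1;0 0 0 0 0 4 1;0 0 0 0 0 0 1'
python3 steer.py '0 0 0 0 0 0 1'
python3 plan.py 459.8 151.2 23 -50.7
```

```text
clock: 10.87
eef_pos: [459.8, 151.5, 29.0]
tcp_rot: [-3.141, -0.0, 2.257]
contact_force: [-0.0, -0.4, 0.5]
opening: 0.999
grasp_force: 0.0
clock: 10.95
eef_pos: [460.4, 151.9, 30.0]
tcp_rot: [3.141, 0.0, 2.258]
contact_force: [0.3, 0.4, 1.1]
opening: 1.004
grasp_force: 0.0
rot [0.0007 0.0003 0.001 ] then d [-0.2 -0.9  7. ] rows 1.0 1.0
rot [0.0007 0.0003 0.001 ] then d [-0.2 -0.9  7. ] rows 1.0 1.0
t 10.95 pos [460.4 151.9  30. ] rpy [3.1409e+00 3.0000e-04 2.2577e+00] q [ 0.32  0.48  2.08 -0.    0.58 -0.37] open 1.004 F [0.3 0.4 1.1] grip 0.0
```

```bash
python3 steer.py '0 0 0 0 -0.5 6 1;0 0 0 0 0 0.5 1;0 0 0 0 0 0 0.7;0 0 0 0 0 0 0.6;0 0 0 0 0 0 0.6' 40
python3 steer.py '0 0 0 0 0 0 0.55;0 0 0 0 0 0 0.5;0 0 0 0 0 0 0;0 0 0 0 0 0 0;0 0 0 0 0 0 0'
python3 plan.py 459.8 151.2 23 -50.7 | tail -1
python3 steer.py '0 0 0 0 0 -3 0;0 0 0 0 0 -10 0;0 0 0 0 0 -20 0;0 0 0 0 0 -30 0;0 0 0 0 0 -30 0'
python3 steer.py '0 0 0 0 0 -10 0;0 0 0 0 0 0 0;0 0 0 0 0 0 0'
python3 plan.py 642.5 168.3 130 -6.6
```

```text
clock: 11.37
eef_pos: [459.7, 151.8, 23.2]
tcp_rot: [3.141, 0.0, 2.258]
contact_force: [-0.2, 0.7, -0.5]
opening: 0.612
grasp_force: 0.0
clock: 11.78
eef_pos: [459.7, 151.8, 23.3]
tcp_rot: [3.141, 0.0, 2.258]
contact_force: [-1.1, -0.8, 4.3]
opening: 0.527
grasp_force: 41.4
t 11.78 pos [459.7 151.8  23.3] rpy [3.1413e+00 1.0000e-04 2.2582e+00] q [ 0.32  0.5   2.08  0.    0.56 -0.37] open 0.527 F [-1.1 -0.8  4.3] grip 41.4
clock: 12.2
eef_pos: [458.8, 151.5, 117.0]
tcp_rot: [-3.14, -0.001, 2.258]
contact_force: [1.0, -0.4, -0.4]
opening: 0.53
grasp_force: 41.0
clock: 12.45
eef_pos: [459.6, 151.8, 126.3]
tcp_rot: [3.14, 0.001, 2.258]
contact_force: [-0.2, -0.2, -0.4]
opening: 0.528
grasp_force: 41.0
rot [ 0.0011  0.001  -0.7682] then d [-179.7   37.4   -3.7] rows 5.0 7.0
rot [ 0.0011  0.001  -0.7682] then d [-179.7   37.4   -3.7] rows 5.0 7.0
t 12.45 pos [459.6 151.8 126.3] rpy [3.1402e+00 5.0000e-04 2.2582e+00] q [ 0.32  0.31  2.04  0.    0.79 -0.37] open 0.528 F [-0.2 -0.2 -0.4] grip 41.0
```

```bash
python3 steer.py '0 0 -0.11 0 0 0 0;0 0 -0.11 0 0 0 0;0 0 -0.11 0 0 0 0;0 0 -0.11 0 0 0 0;0 0 -0.11 0 0 0 0' >/dev/null
python3 steer.py '0 0 -0.11 0 0 0 0;0 0 -0.108 0 0 0 0;0 0 0 -28 6 0 0;0 0 0 -28 6 0 0;0 0 0 -28 6 0 0' >/dev/null
python3 steer.py '0 0 0 -28 6 0 0;0 0 0 -28 6 0 0;0 0 0 0 0 0 0;0 0 0 0 0 0 0;0 0 0 0 0 0 0'
python3 - <<'E'
from h import *
from plan import plan
plan(642.5,168.3,130,-6.6)
p=vision.camera_params("wrist"); s=r.sense(); im=vision.grab_frame("wrist"); cv2.imwrite("pics/w5.png",im[:,:,::-1])
E
```

```text
clock: 13.7
eef_pos: [600.2, 164.9, 123.8]
tcp_rot: [-3.14, -0.004, 3.026]
contact_force: [-0.4, 0.6, -0.6]
opening: 0.525
grasp_force: 41.0
rot [-0.0015 -0.0038 -0.0003] then d [-41.6   8.2  -6.2] rows 2.0 1.0
rot [-0.0015 -0.0038 -0.0003] then d [-41.6   8.2  -6.2] rows 2.0 1.0
t 13.7 pos [600.2 164.9 123.8] rpy [-3.1401 -0.0038  3.0261] q [ 0.27  0.49  1.74  0.    0.91 -1.19] open 0.525 F [-0.4  0.6 -0.6] grip 41.0
```

View pics/w5.png

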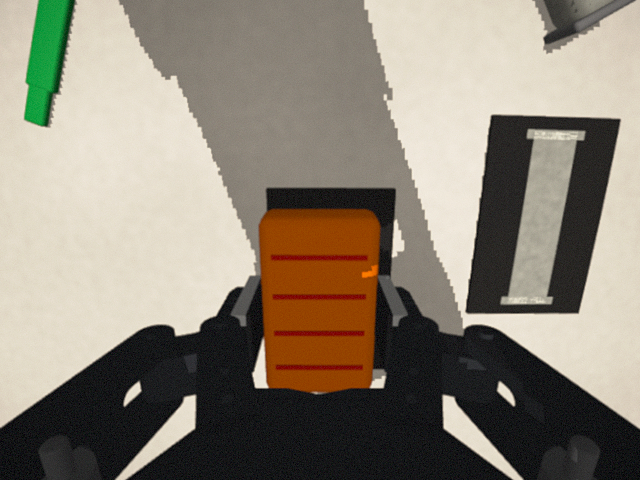

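The reflector is held level at (320,300), and its pad is below with the near edge at row 188. The grip pad is fully visible at (545,215).

Run:
```python
from h import *
p=vision.camera_params("wrist"); im=cv2.imread("pics/w5.png")[:,:,::-1].copy(); s=r.sense(); T=R.from_euler("xyz",s["tcp_rot"]).as_matrix()
m=masks(im); zt=s["eef_pos"][2]-3.3
c=blob(m["orange"],(320,300)); print(rect(p,c,zt),cv2.boundingRect(c))
P=np.c_[plane(p,c[:,0],zt),np.full(len(c),zt)]; L=(P-s["eef_pos"])@T; print("tool x",L[:,0].min(),L[:,0].max(),"y",L[:,1].min(),L[:,1].max())
c=blob(m["dark"],(545,215)); print("grippad",rect(p,c,4))
G=m["grey"].copy(); G[:,:480]=0;G[:118]=0;G[312:]=0;G[:,605:]=0
print("gripout",rect(p,blob(G,(545,215)),4))
e=plane(p,[(267,188),(395,188)],4); print("reflpad near corners",e,"centre est",e.mean(0)+73*np.array([np.cos(-.115),np.sin(-.115)]))
```

```text
[599.3 165.8  79.5  44.9  -6.8] (259, 209, 122, 184)
tool x -38.86304178480569 40.55448024067919 y -21.81883991956536 23.204472059589403
grippad [611.4 323.1 144.3  90.   -7.2]
gripout [612.  324.6 129.6  41.3  -7.1]
reflpad near corners [[565.66840146 133.31618526]
 [575.72894207 221.13008551]] centre est [643.21649102 168.84662713]
```

```bash
python3 steer.py '0 0 0 -21.1 4 0 0;0 0 0 -21.1 4 0 0;0 0 0 0 0 25 0;0 0 0 0 0 25 0;0 0 0 0 0 20 0' >/dev/null
python3 steer.py '0 0 0 0 0 10 0;0 0 0 0 0 5 0;0 0 0 0 0 3 0;0 0 0 0 0 0 0;0 0 0 0 0 0 0' 
python3 steer.py '0 0 0 0 0 0 0;0 0 0 0 0 0 0'
python3 plan.py 643 168 27.3 -6.6
```

```text
clock: 14.58
eef_pos: [645.4, 168.7, 39.0]
tcp_rot: [3.141, 0.001, 3.026]
contact_force: [0.0, -0.1, -0.5]
opening: 0.528
grasp_force: 41.0
clock: 14.75
eef_pos: [645.5, 168.7, 39.0]
tcp_rot: [3.141, 0.002, 3.026]
contact_force: [0.4, 0.1, 0.5]
opening: 0.53
grasp_force: 41.0
rot [ 0.0006  0.0015 -0.0002] then d [ 2.4 -0.9 11.7] rows 1.0 1.0
rot [ 0.0006  0.0015 -0.0002] then d [ 2.4 -0.9 11.7] rows 1.0 1.0
t 14.75 pos [645.5 168.7  39. ] rpy [3.1410e+00 1.5000e-03 3.0262e+00] q [ 0.25  0.66  1.67 -0.    0.81 -1.2 ] open 0.53 F [0.4 0.1 0.5] grip 41.0
```

```bash
python3 steer.py '0 0 0 2.4 -0.8 0 0;0 0 0 0 0 5 0;0 0 0 0 0 4 0;0 0 0 0 0 1.5 0;0 0 0 0 0 0 0' 25
python3 steer.py '0 0 0 0 0 0.7 0;0 0 0 0 0 0.5 0;0 0 0 0 0 0 0;0 0 0 0 0 0 0'
python3 plan.py 643 168 27.3 -6.6 | tail -1
```

```text
clock: 15.17
eef_pos: [642.1, 167.9, 27.3]
tcp_rot: [-3.141, -0.001, 3.026]
contact_force: [-1.9, -1.4, 4.3]
opening: 0.527
grasp_force: 41.7
clock: 15.5
eef_pos: [642.1, 167.9, 27.3]
tcp_rot: [-3.141, -0.001, 3.026]
contact_force: [-7.1, -1.5, 15.9]
opening: 0.531
grasp_force: 42.9
t 15.5 pos [642.1 167.9  27.3] rpy [-3.1413e+00 -8.0000e-04  3.0261e+00] q [ 0.25  0.67  1.68  0.    0.79 -1.2 ] open 0.531 F [-7.1 -1.5 15.9] grip 42.9
```

```bash
python3 steer.py '0 0 0 0 0 -0.7 0.53;0 0 0 0 0 0 0.6;0 0 0 0 0 0 0.7;0 0 0 0 0 0 0.7;0 0 0 0 0 -5 0.75' >/dev/null
python3 steer.py '0 0 0 0 0 -15 0.8;0 0 0 0 0 -30 1;0 0 0 0 0 -35 1;0 0 0 0 0 -35 1;0 0 0 0 0 -35 1' >/dev/null
python3 steer.py '0 0 0 0 0 -25 1;0 0 0 0 0 0 1'
python3 plan.py 405 295 230 27
```

```text
clock: 16.5
eef_pos: [645.5, 168.8, 214.8]
tcp_rot: [3.138, 0.01, 3.026]
contact_force: [0.7, 0.3, -0.9]
opening: 1.002
grasp_force: 0.0
rot [ 0.0008  0.0106 -0.5867] then d [157.  221.7 -15.2] rows 7.0 5.0
rot [ 0.0008  0.0106 -0.5867] then d [157.  221.7 -15.2] rows 7.0 5.0
t 16.5 pos [645.5 168.8 214.8] rpy [3.1378 0.0098 3.0262] q [ 0.25  0.45  1.58 -0.    1.1  -1.2 ] open 1.002 F [ 0.7  0.3 -0.9] grip 0.0
```

```bash
python3 steer.py '0 0 -0.117 0 0 -2 1;0 0 -0.117 0 0 -2 1;0 0 -0.117 0 0 -2 1;0 0 -0.117 0 0 -2 1;0 0 -0.117 0 0 -2 1' >/dev/null
python3 steer.py '0 0 0 20 28 0 1;0 0 0 20 28 0 1;0 0 0 20 28 0 1;0 0 0 20 28 0 1;0 0 0 20 28 0 1' >/dev/null
python3 steer.py '0 0 0 20 28 0 1;0 0 0 20 28 0 1;0 0 0 17 26 0 1;0 0 0 0 0 0 1;0 0 0 0 0 0 1' >/dev/null
python3 steer.py '0 0 0 0 0 0 1;0 0 0 0 0 0 1;0 0 0 0 0 0 1'
python3 - <<'E'
from h import *
p=vision.camera_params("wrist");im=vision.grab_frame("wrist"); cv2.imwrite("pics/w6.png",im[:,:,::-1])
t=vision.grab_frame("top"); cv2.imwrite("pics/top6.png",t[:,:,::-1]); pt=vision.camera_params("top"); m=masks(t)
c=blob(m["dark"]|m["orange"],(239,199)); print("reflpad",rect(pt,c,4)); 
c=blob(m["orange"],(239,199)); print("refl",rect(pt,c,24),cv2.boundingRect(c))
E
python3 plan.py 426 318 230 27|tail -1
```

```text
clock: 18.0
eef_pos: [402.8, 294.5, 217.0]
tcp_rot: [-3.141, 0.0, -2.673]
contact_force: [-0.8, 0.0, -0.4]
opening: 1.0
grasp_force: 0.0
reflpad [641.7 167.5 144.8  89.2  -6.6]
refl [639.  166.4  82.6  49.2  -5.6] (222, 174, 31, 46)
t 18.1 pos [402.6 294.4 216.8] rpy [-3.1415 -0.     -2.6733] q [ 0.63  0.2   1.94 -0.    1.01 -1.41] open 0.999 F [-0.4  1.  -0.8] grip 0.0
```

View pics/w6.png

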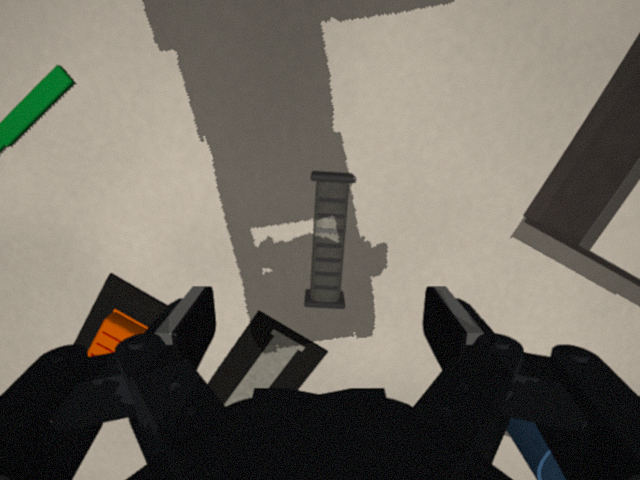

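The grip is in the arm's shadow, from the flange at (333,176) to the flange at (325,299), lying free; the box wall on the right, at (560,200), is clear.

Run:
```python
from h import *
p=vision.camera_params("wrist"); im=cv2.imread("pics/w6.png"); g=cv2.medianBlur(im.max(2),3); s=r.sense()
print(g[240,300:360]); print(g[160:320:2,330])
m=(g<82).astype(np.uint8); m[:, :295]=0; m[:,365:]=0; m[:165]=0; m[312:]=0
c=blob(m,(328,240)); print(cv2.boundingRect(c),rect(p,c,31),rect(p,c,32))
pt=vision.camera_params("top"); t=cv2.imread("pics/top0.png"); gt=t.max(2)
m=(gt<125).astype(np.uint8); m[:272]=0;m[360:]=0;m[:,:118]=0;m[:,184:]=0
c=blob(m,(151,317)); print(cv2.boundingRect(c),rect(pt,c,32))
cv2.imwrite("pics/g6.png",np.hstack([cv2.resize(im[160:320,260:400],None,fx=2.5,fy=2.5,interpolation=2),cv2.resize(t[270:370,110:200],(360,400),interpolation=2)]))
```

```text
[102 101 100 100 103 104 105 102 102 102 102 101  87  67  63  63  68  71
  71  71  71  71  72  75  75  75  75  75  75  75  78  81  99 111 128 134
 124 121 106  85  70  67  67  67  75  92  99 103 103 103 102 101 103 103
 103 103 103 101 100 100]
[102 101 103 103 104 102  54  44  55  57  51  61  71  70  70  70  74  71
  71  58  56  64  71  74  72  71  70  58  81 122 137 132 133 134 110  96
 102 119 131 126  78  73  57  57  69  73  75  75  72  59  54  64  71  72
  73  72  61  54  63  73  71  71  71  59  55  68  74  75  71  69  69  55
  52  54  83 102 102 102 103 101]
(304, 171, 51, 138) [426.5 315.3 131.1  39.1  23.9] [426.2 315.1 130.7  38.9  23.9]
(124, 277, 53, 80) [427.4 310.8 131.5  50.   23.3]
```

View pics/g6.png

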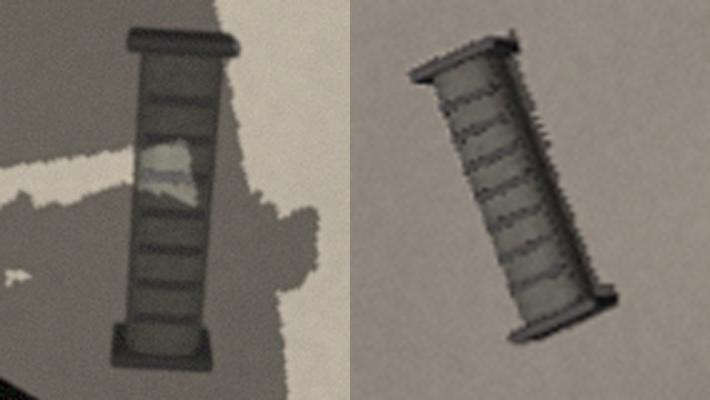

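```bash
python3 - <<'E'
from h import *
p=vision.camera_params("wrist")
for z in(0,80): print(z,plane(p,[(513,235),(525,218),(640,30)],z).round())
pt=vision.camera_params("top"); print(plane(pt,[(60,377),(0,377)],80).round())
E
python3 plan.py 427 315.5 24 23.9
```

```text
0 [[342. 484.]
 [322. 485.]
 [129. 480.]]
80 [[342. 432.]
 [327. 432.]
 [179. 429.]]
[[332. 434.]
 [332. 535.]]
rot [-0.0001 -0.      0.0512] then d [-30.8   9.4 192.8] rows 5.0 1.0
rot [-0.0001 -0.      0.0512] then d [-30.8   9.4 192.8] rows 5.0 1.0
t 18.1 pos [402.6 294.4 216.8] rpy [-3.1415 -0.     -2.6733] q [ 0.63  0.2   1.94 -0.    1.01 -1.41] open 0.999 F [-0.4  1.  -0.8] grip 0.0
```

```bash
python3 steer.py '0 0 0.0512 0 0 0 1;0 0 0 -30.8 9.4 0 1;0 0 0 0 0 36 1;0 0 0 0 0 36 1;0 0 0 0 0 36 1' >/dev/null
python3 steer.py '0 0 0 0 0 30 1;0 0 0 0 0 20 1;0 0 0 0 0 14 1;0 0 0 0 0 8 1;0 0 0 0 0 0 1' >/dev/null
python3 steer.py '0 0 0 0 0 0 1;0 0 0 0 0 0 1;0 0 0 0 0 0 1'
python3 plan.py 427 315.5 24 23.9
```

```text
clock: 19.18
eef_pos: [427.0, 316.5, 38.0]
tcp_rot: [3.141, 0.002, -2.723]
contact_force: [0.8, -0.6, 0.6]
opening: 1.001
grasp_force: 0.0
rot [0.0004 0.002  0.0012] then d [ 0.4 -0.9 14. ] rows 1.0 1.0
rot [0.0004 0.002  0.0012] then d [ 0.4 -0.9 14. ] rows 1.0 1.0
t 19.18 pos [427.  316.5  38. ] rpy [ 3.1412e+00  2.0000e-03 -2.7233e+00] q [ 0.63  0.51  1.98 -0.    0.64 -1.35] open 1.001 F [ 0.8 -0.6  0.6] grip 0.0
```

```bash
python3 steer.py '0 0 0 0.4 -0.9 8 1;0 0 0 0 0 5 1;0 0 0 0 0 0 0.7;0 0 0 0 0 0 0.5;0 0 0 0 0 0 0.45' 40
python3 steer.py '0 0 0 0 0 0 0.4;0 0 0 0 0 0 0.35;0 0 0 0 0 0 0.3;0 0 0 0 0 0 0;0 0 0 0 0 0 0'
python3 steer.py '0 0 0 0 0 0 0;0 0 0 0 0 0 0'
python3 steer.py '0 0 0 0 0 -3 0;0 0 0 0 0 -10 0;0 0 0 0 0 -20 0;0 0 0 0 0 -30 0;0 0 0 0 0 -30 0'
python3 steer.py '0 0 0 0 0 -10 0;0 0 0 0 0 0 0;0 0 0 0 0 0 0'
python3 plan.py 590 326 130 -7.2
```

```text
clock: 19.6
eef_pos: [426.2, 315.0, 23.8]
tcp_rot: [-3.142, -0.0, -2.723]
contact_force: [0.6, -0.4, -0.3]
opening: 0.603
grasp_force: 0.0
clock: 20.02
eef_pos: [426.4, 315.1, 24.1]
tcp_rot: [3.141, 0.0, -2.723]
contact_force: [-0.5, 0.2, 4.7]
opening: 0.344
grasp_force: 39.9
clock: 20.18
eef_pos: [426.4, 315.2, 24.1]
tcp_rot: [3.141, 0.0, -2.723]
contact_force: [-1.6, 0.4, 5.4]
opening: 0.343
grasp_force: 40.0
clock: 20.6
eef_pos: [425.5, 314.4, 117.8]
tcp_rot: [-3.141, -0.002, -2.723]
contact_force: [0.4, 0.6, -0.5]
opening: 0.342
grasp_force: 39.5
clock: 20.85
eef_pos: [426.3, 315.0, 127.1]
tcp_rot: [3.141, 0.001, -2.723]
contact_force: [0.5, -0.7, -2.1]
opening: 0.343
grasp_force: 39.5
rot [5.000e-04 1.000e-03 5.441e-01] then d [-161.1   31.4   -2.9] rows 5.0 5.0
rot [5.000e-04 1.000e-03 5.441e-01] then d [-161.1   31.4   -2.9] rows 5.0 5.0
t 20.85 pos [426.3 315.  127.1] rpy [ 3.1414e+00  1.1000e-03 -2.7232e+00] q [ 0.63  0.37  1.94  0.    0.83 -1.36] open 0.343 F [ 0.5 -0.7 -2.1] grip 39.5
```

```bash
python3 steer.py '0 0 0.109 0 0 0 0;0 0 0.109 0 0 0 0;0 0 0.109 0 0 0 0;0 0 0.109 0 0 0 0;0 0 0.108 0 0 0 0' >/dev/null
python3 steer.py '0 0 0 -25 5 0 0;0 0 0 -25 5 0 0;0 0 0 -25 5 0 0;0 0 0 -25 5 0 0;0 0 0 -25 5 0 0' >/dev/null
python3 steer.py '0 0 0 -20 5 0 0;0 0 0 0 0 0 0;0 0 0 0 0 0 0;0 0 0 0 0 0 0;0 0 0 0 0 0 0' >/dev/null
python3 steer.py '0 0 0 0 0 0 0;0 0 0 0 0 0 0;0 0 0 0 0 0 0'
python3 - <<'E'
from h import *
from plan import plan
plan(611,322.6,130,-7.2)
p=vision.camera_params("wrist"); s=r.sense(); im=vision.grab_frame("wrist"); cv2.imwrite("pics/w7.png",im[:,:,::-1])
E
```

```text
clock: 22.35
eef_pos: [573.4, 326.7, 127.0]
tcp_rot: [-3.142, -0.0, 3.016]
contact_force: [-0.8, -0.5, -2.0]
opening: 0.348
grasp_force: 39.6
rot [-0.     -0.      0.0004] then d [-37.8   0.6  -3. ] rows 1.0 1.0
rot [-0.     -0.      0.0004] then d [-37.8   0.6  -3. ] rows 1.0 1.0
t 22.35 pos [573.4 326.7 127. ] rpy [-3.1416 -0.      3.0163] q [ 0.52  0.54  1.65  0.    0.95 -0.93] open 0.348 F [-0.8 -0.5 -2. ] grip 39.6
```

View pics/w7.png

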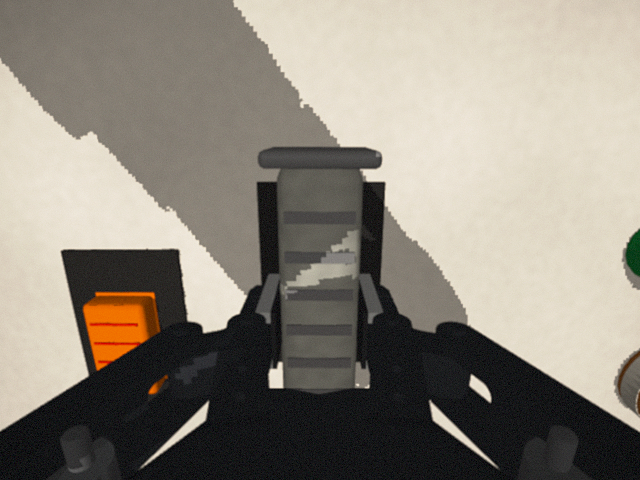

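The grip is held straight, its near flange spanning columns 258–382 at rows 148–168, and the pad below has its near edge at row 182. The reflector sits on its pad at the lower left, with only a thin strip of the painted outline showing at its near edge, partly parallax.

Run:
```python
from h import *
p=vision.camera_params("wrist"); s=r.sense(); T=R.from_euler("xyz",s["tcp_rot"]).as_matrix(); e=s["eef_pos"]
f=lambda px,z:(np.c_[plane(p,px,z),np.full(len(px),z)]-e)@T
im=cv2.imread("pics/w7.png").max(2); print(im[140:190:1,320]); print(im[165,250:265],im[157,250:265],im[157,375:390])
print("inner flange",f([(320,168)],e[2]+7.9),"outer top",f([(320,148)],e[2]+7.9),"outer bottom",f([(320,148)],e[2]-24))
print("flange sides",f([(258,158),(382,158)],e[2]+6))
print("body sides",f([(278,200),(363,200),(283,370),(357,370)],e[2]+6.5).round(1).tolist())
c=plane(p,[(257.5,182),(385,182)],4);print("padnear",c,c.mean(0)+73*np.array([np.cos(-.1257),np.sin(-.1257)]))
```

```text
[134 138 137 139 133 133 111  68  45  54  59  69  73  75  76  81  79  78
  79  72  75  75  74  74  66  64  65  56  66  88  98  93  96  92  94  96
 100  99  97  96  98  97  95  94  98  99  97  96  96  95]
[137 138 138 131 138 137 139 138 127 100  70  61  63  65  70] [140 134 138 136 140 135 134 115  78  64  72  75  77  77  80] [ 77  89  87  84  77  63 103 196 233 236 233 232 236 233 234]
inner flange [[56.31870911  1.04681377 -7.90962215]] outer top [[62.55489562  1.03850999 -7.91070453]] outer bottom [[61.21565607  1.09795494 23.98953655]]
flange sides [[ 59.34452704 -18.93286277  -6.01287206]
 [ 59.37008217  21.01946678  -6.00742678]]
body sides [[45.7, -12.8, -6.5], [45.7, 15.3, -6.5], [-20.4, -13.0, -6.5], [-20.3, 15.4, -6.5]]
padnear [[534.6105431  289.16026165]
 [545.6191716  377.12767985]] [612.53889843 323.99201615]
```

```bash
python3 plan.py 609.7 322.7 28.1 -7.2 | head -1
python3 steer.py '0 0 0 -18.3 0.3 0 0;0 0 0 -18.3 0.4 0 0;0 0 0 0 0 25 0;0 0 0 0 0 25 0;0 0 0 0 0 20 0' >/dev/null
python3 steer.py '0 0 0 0 0 10 0;0 0 0 0 0 5 0;0 0 0 0 0 0 0;0 0 0 0 0 0 0;0 0 0 0 0 0 0' >/dev/null
python3 steer.py '0 0 0 0 0 0 0;0 0 0 0 0 0 0;0 0 0 0 0 0 0' 
python3 plan.py 609.7 322.7 28.1 -7.2
```

```text
rot [0.0001 0.0002 0.0004] then d [-36.3   0.5  99. ] rows 3.0 1.0
clock: 23.48
eef_pos: [610.6, 322.9, 42.6]
tcp_rot: [3.141, 0.001, 3.016]
contact_force: [-1.1, -0.2, 0.0]
opening: 0.344
grasp_force: 39.6
rot [0.0006 0.0008 0.0001] then d [ 0.8 -0.3 14.5] rows 1.0 1.0
rot [0.0006 0.0008 0.0001] then d [ 0.8 -0.3 14.5] rows 1.0 1.0
t 23.48 pos [610.6 322.9  42.6] rpy [3.141e+00 8.000e-04 3.016e+00] q [ 0.48  0.68  1.61 -0.    0.85 -0.96] open 0.344 F [-1.1 -0.2  0. ] grip 39.6
```

```bash
python3 steer.py '0 0 0 0.7 -0.2 6 0;0 0 0 0 0 4 0;0 0 0 0 0 2 0;0 0 0 0 0 1 0;0 0 0 0 0 0 0' 25
python3 steer.py '0 0 0 0 0 0.7 0;0 0 0 0 0 0.5 0;0 0 0 0 0 0 0;0 0 0 0 0 0 0'
python3 plan.py 609.7 322.7 28.1 -7.2|tail -1
```

```text
clock: 23.9
eef_pos: [609.3, 322.5, 28.5]
tcp_rot: [-3.141, -0.001, 3.016]
contact_force: [-0.5, 0.2, -0.8]
opening: 0.35
grasp_force: 39.6
clock: 24.23
eef_pos: [609.6, 322.7, 28.2]
tcp_rot: [3.141, 0.0, 3.016]
contact_force: [-2.2, -1.6, 5.5]
opening: 0.346
grasp_force: 40.3
t 24.23 pos [609.6 322.7  28.2] rpy [3.1415e+00 2.0000e-04 3.0160e+00] q [ 0.48  0.7   1.62  0.    0.82 -0.96] open 0.346 F [-2.2 -1.6  5.5] grip 40.3
```

```bash
python3 steer.py '0 0 0 0 0 -0.3 0.36;0 0 0 0 0 0 0.45;0 0 0 0 0 0 0.55;0 0 0 0 0 0 0.55;0 0 0 0 0 -5 0.6' >/dev/null
python3 steer.py '0 0 0 0 0 -15 0.7;0 0 0 0 0 -30 1;0 0 0 0 0 -35 1;0 0 0 0 0 -35 1;0 0 0 0 0 -35 1' >/dev/null
python3 steer.py '0 0 0 0 0 -25 1;0 0 0 0 0 0 1;0 0 0 0 0 0 1;0 0 0 0 0 0 1;0 0 0 0 0 0 1'
python3 -c "
from h import *
cv2.imwrite('pics/w8.png',vision.grab_frame('wrist')[:,:,::-1])"
python3 plan.py 390 -325 220 -7.2
```

```text
clock: 25.48
eef_pos: [608.8, 322.2, 207.0]
tcp_rot: [-3.14, -0.002, 3.016]
contact_force: [-0.5, -0.1, -0.7]
opening: 1.002
grasp_force: 0.0
rot [-0.0013 -0.0019  0.    ] then d [ 135.9 -669.5  -13.3] rows 17.0 1.0
rot [-0.0013 -0.0019  0.    ] then d [ 135.9 -669.5  -13.3] rows 17.0 1.0
t 25.53 pos [608.8 322.2 206.7] rpy [-3.1403e+00 -1.9000e-03  3.0160e+00] q [ 0.48  0.49  1.52  0.    1.13 -0.96] open 0.999 F [ 0.   0.6 -1.4] grip 0.0
```

```bash
python3 steer.py '0 0 0 6.8 -33 -0.7 1;0 0 0 6.8 -33 -0.7 1;0 0 0 6.8 -33 -0.7 1;0 0 0 6.8 -33 -0.7 1;0 0 0 6.8 -33 -0.7 1' >/dev/null
python3 steer.py '0 0 0 6.8 -33 -0.7 1;0 0 0 6.8 -33 -0.7 1;0 0 0 6.8 -33 -0.7 1;0 0 0 6.8 -33 -0.7 1;0 0 0 6.8 -33 -0.7 1' >/dev/null
python3 steer.py '0 0 0 6.8 -33 -0.7 1;0 0 0 6.8 -33 -0.7 1;0 0 0 6.8 -33 -0.7 1;0 0 0 6.8 -33 -0.7 1;0 0 0 6.8 -33 -0.7 1' >/dev/null
python3 steer.py '0 0 0 6.8 -33 -0.7 1;0 0 0 6.8 -33 -0.7 1;0 0 0 6.8 -33 -0.7 1;0 0 0 6.8 -33 -0.7 1;0 0 0 6.8 -33 -0.7 1' >/dev/null
python3 steer.py '0 0 0 0 0 0 1;0 0 0 0 0 0 1;0 0 0 0 0 0 1;0 0 0 0 0 0 1;0 0 0 0 0 0 1'
python3 - <<'E'
from h import *
from plan import plan
plan(423,-326,24,-7.2)
p=vision.camera_params("wrist"); im=vision.grab_frame("wrist"); cv2.imwrite("pics/w9.png",im[:,:,::-1]); m=masks(im)
q=proj(p,[(423,-326,18)])[0]; c=blob(m["brass"],q); print(q,cv2.boundingRect(c))
P=plane(p,c[:,0],18); print("circ18",cv2.minEnclosingCircle(P.astype(np.float32)),rect(p,c,18)); print("base",P[:,0].min(),P[:,0].max(),P[:,1].min(),P[:,1].max())
M=cv2.Rodrigues(p["rvec"])[0];print("cam",-M.T@p["tvec"])
t=vision.grab_frame("top"); cv2.imwrite("pics/top9.png",t[:,:,::-1])
b=t[140:260,110:290][:,:,::-1]; cv2.imwrite("pics/c9.png",np.hstack([cv2.resize(cv2.imread("pics/w9.png"),(400,300)),cv2.resize(b,(400,267))[:267] if 0 else cv2.copyMakeBorder(cv2.resize(b,(400,267),interpolation=2),0,33,0,0,0)]))
E
```

```text
clock: 27.62
eef_pos: [392.2, -314.0, 221.7]
tcp_rot: [3.141, -0.001, 3.017]
contact_force: [-0.5, -0.1, 0.3]
opening: 0.997
grasp_force: 0.0
rot [ 0.0006 -0.0006  0.0015] then d [-32.1  -8.  197.7] rows 5.0 1.0
rot [ 0.0006 -0.0006  0.0015] then d [-32.1  -8.  197.7] rows 5.0 1.0
t 27.62 pos [ 392.2 -314.   221.7] rpy [ 3.1410e+00 -6.0000e-04  3.0174e+00] q [-0.68  0.2   1.92  0.    1.02 -2.12] open 0.997 F [-0.5 -0.1  0.3] grip 0.0
[309.8963584  239.11791713] (281, 211, 55, 56)
circ18 ((422.5318908691406, -327.9808044433594), 28.017799377441406) [ 422.8 -327.9   55.5   52.3   -7.1]
base 394.5727067055603 450.5078323928766 -354.2932609106748 -301.60989084064863
cam [ 325.55654942 -304.93651219  342.97420545]
```

View pics/c9.png

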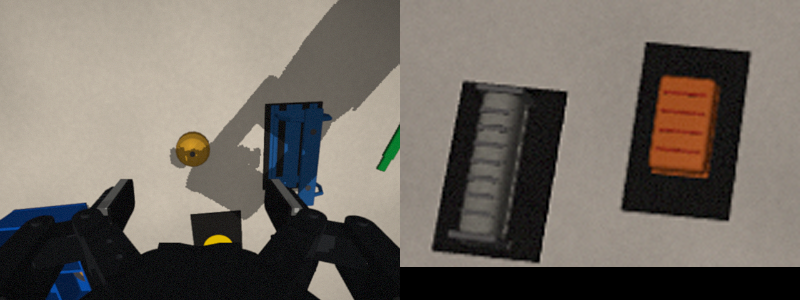

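The left panel shows the brass bell upright and clear at (193,149), open fingers wide of it. The right panel shows the grip at (487,165) and the reflector at (683,126), both on their pads.

```bash
python3 plan.py 423.8 -327.8 21 -7.2 | head -1
python3 steer.py '0 0 0 -32.5 -9.8 0 1;0 0 0 0 0 36 1;0 0 0 0 0 36 1;0 0 0 0 0 36 1;0 0 0 0 0 30 1' >/dev/null
python3 steer.py '0 0 0 0 0 20 1;0 0 0 0 0 14 1;0 0 0 0 0 8 1;0 0 0 0 0 0 1;0 0 0 0 0 0 1' >/dev/null
python3 steer.py '0 0 0 0 0 0 1;0 0 0 0 0 0 1;0 0 0 0 0 0 1'
python3 plan.py 423.8 -327.8 21 -7.2
```

```text
rot [ 0.0002 -0.0002  0.0016] then d [-33.   -9.5 200.9] rows 5.0 1.0
clock: 28.8
eef_pos: [423.5, -329.4, 43.0]
tcp_rot: [-3.141, 0.002, 3.016]
contact_force: [0.3, 0.1, 0.5]
opening: 0.998
grasp_force: 0.0
rot [-0.0009  0.0016  0.0001] then d [-0.1  1.6 22. ] rows 1.0 1.0
rot [-0.0009  0.0016  0.0001] then d [-0.1  1.6 22. ] rows 1.0 1.0
t 28.8 pos [ 423.5 -329.4   43. ] rpy [-3.1406e+00  1.6000e-03  3.0160e+00] q [-0.66  0.51  1.97  0.    0.66 -2.11] open 0.998 F [0.3 0.1 0.5] grip 0.0
```

```bash
python3 steer.py '0 0 0 0 1.3 10 1;0 0 0 0 0 7 1;0 0 0 0 0 3.5 1;0 0 0 0 0 0 1;0 0 0 0 0 0 0.85'
python3 steer.py '0 0 0 0 0 0 0.75;0 0 0 0 0 0 0.7;0 0 0 0 0 0 0.65;0 0 0 0 0 0 0.6;0 0 0 0 0 0 0' 40
python3 steer.py '0 0 0 0 0 0 0;0 0 0 0 0 0 0'
python3 plan.py 423.8 -327.8 21 -7.2|tail -1
python3 steer.py '0 0 0 0 0 -3 0;0 0 0 0 0 -10 0;0 0 0 0 0 -20 0;0 0 0 0 0 -30 0;0 0 0 0 0 -30 0'
python3 steer.py '0 0 0 0 0 -10 0;0 0 0 0 0 0 0;0 0 0 0 0 0 0'
python3 plan.py 590 -302 130 -7.2
```

```text
clock: 29.22
eef_pos: [422.8, -327.5, 20.9]
tcp_rot: [3.141, -0.001, 3.016]
contact_force: [0.1, -1.0, -0.4]
opening: 0.882
grasp_force: 0.0
clock: 29.63
eef_pos: [423.2, -327.8, 22.1]
tcp_rot: [-3.141, 0.0, 3.016]
contact_force: [-1.9, 1.0, 6.5]
opening: 0.61
grasp_force: 40.9
clock: 29.8
eef_pos: [423.3, -327.8, 22.1]
tcp_rot: [-3.141, 0.0, 3.016]
contact_force: [-0.6, 1.0, 7.7]
opening: 0.616
grasp_force: 40.9
t 29.8 pos [ 423.3 -327.8   22.1] rpy [-3.1413e+00  4.0000e-04  3.0161e+00] q [-0.66  0.55  1.97 -0.    0.62 -2.11] open 0.616 F [-0.6  1.   7.7] grip 40.9
clock: 30.22
eef_pos: [422.5, -327.2, 115.6]
tcp_rot: [3.141, -0.001, 3.016]
contact_force: [0.6, 0.3, -0.8]
opening: 0.609
grasp_force: 42.2
clock: 30.47
eef_pos: [423.2, -327.7, 124.8]
tcp_rot: [-3.141, 0.001, 3.016]
contact_force: [0.3, -0.2, -2.0]
opening: 0.609
grasp_force: 42.2
rot [-0.0006  0.001   0.0001] then d [-162.3   46.4   -5.2] rows 5.0 1.0
rot [-0.0006  0.001   0.0001] then d [-162.3   46.4   -5.2] rows 5.0 1.0
t 30.47 pos [ 423.2 -327.7  124.8] rpy [-3.141e+00  1.000e-03  3.016e+00] q [-0.66  0.38  1.93 -0.    0.83 -2.11] open 0.609 F [ 0.3 -0.2 -2. ] grip 42.2
```

```bash
python3 steer.py '0 0 0 -27 7.7 0 0;0 0 0 -27 7.7 0 0;0 0 0 -27 7.7 0 0;0 0 0 -27 7.7 0 0;0 0 0 -27 7.7 0 0' >/dev/null
python3 steer.py '0 0 0 -20 7.7 0 0;0 0 0 0 0 0 0;0 0 0 0 0 0 0;0 0 0 0 0 0 0;0 0 0 0 0 0 0' >/dev/null
python3 steer.py '0 0 0 0 0 0 0;0 0 0 0 0 0 0;0 0 0 0 0 0 0'
python3 - <<'E'
from h import *
from plan import plan
plan(619,-306.2,130,-7.2)
p=vision.camera_params("wrist"); s=r.sense(); im=vision.grab_frame("wrist"); cv2.imwrite("pics/w10.png",im[:,:,::-1])
m=masks(im); e=s["eef_pos"]; T=R.from_euler("xyz",s["tcp_rot"]).as_matrix()
c=blob(m["brass"],(320,280)); print(cv2.boundingRect(c))
for h in(0,18):
    z=e[2]-22.1+h; L=(np.c_[plane(p,c[:,0],z),np.full(len(c),z)]-e)@T; print(h,L[:,0].min(),L[:,0].max(),L[:,1].min(),L[:,1].max())
E
```

```text
clock: 31.55
eef_pos: [582.2, -301.6, 124.6]
tcp_rot: [-3.142, 0.0, 3.015]
contact_force: [-0.1, -0.4, -1.2]
opening: 0.61
grasp_force: 42.2
rot [-0.0001  0.     -0.0006] then d [-37.1   0.   -5.4] rows 1.0 1.0
rot [-0.0001  0.     -0.0006] then d [-37.1   0.   -5.4] rows 1.0 1.0
t 31.55 pos [ 582.2 -301.6  124.6] rpy [-3.1415  0.      3.0154] q [-0.48  0.54  1.66 -0.    0.94 -1.92] open 0.61 F [-0.1 -0.4 -1.2] grip 42.2
(252, 234, 135, 140)
0 -43.93776656103942 25.67174400932888 -29.873942219858286 31.24240993398312
18 -29.969446527139592 30.898095400617425 -26.01495547580733 27.42604844326127
```

View pics/w10.png

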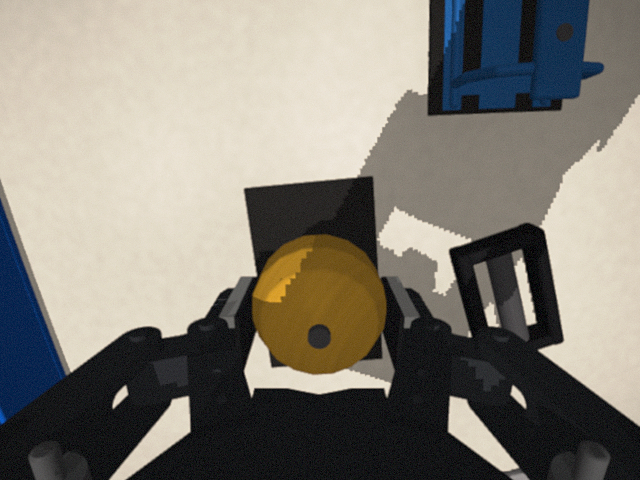

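The bell is held upright, centre column 319, nut at (319,336); its pad lies below with near corners at (245,189) and (373,178). The pedal at (505,285) is clear.

Run:
```python
from h import *
p=vision.camera_params("wrist"); s=r.sense(); e=s["eef_pos"]; T=R.from_euler("xyz",s["tcp_rot"]).as_matrix()
z=e[2]-22.1+36; P=plane(p,[(319,336)],z); print("nut world",P,"tool",(np.r_[P[0],z]-e)@T)
c=plane(p,[(245,188.5),(373,177.5)],4); a=np.arctan2(*(c[1]-c[0])[::-1])-np.pi/2; print(c,np.degrees(a),c.mean(0)+73*np.array([np.cos(a),np.sin(a)]))
```

```text
nut world [[ 583.16439054 -300.82996359]] tool [ -0.7078759    0.79219891 -13.89992882]
[[ 546.42244452 -347.96863465]
 [ 549.95377262 -259.4519904 ]] -2.2845755104268113 [ 621.13008545 -306.62029691]
```

```bash
python3 plan.py 619.4 -306.9 26.2 -7.2 | head -1
python3 steer.py '0 0 0 -18.8 -0.3 0 0;0 0 0 -18.8 -0.3 0 0;0 0 0 0 0 25 0;0 0 0 0 0 25 0;0 0 0 0 0 20 0' >/dev/null
python3 steer.py '0 0 0 0 0 10 0;0 0 0 0 0 5 0;0 0 0 0 0 0 0;0 0 0 0 0 0 0;0 0 0 0 0 0 0' >/dev/null
python3 steer.py '0 0 0 0 0 0 0;0 0 0 0 0 0 0;0 0 0 0 0 0 0' 
python3 plan.py 619.4 -306.9 26.2 -7.2
```

```text
rot [-0.0001  0.0002 -0.0005] then d [-37.4  -0.7  98.5] rows 3.0 1.0
clock: 32.68
eef_pos: [620.2, -306.7, 40.2]
tcp_rot: [-3.141, 0.001, 3.016]
contact_force: [0.1, -0.3, -1.0]
opening: 0.61
grasp_force: 42.2
rot [-0.0004  0.001   0.0001] then d [ 0.8 -0.3 14. ] rows 1.0 1.0
rot [-0.0004  0.001   0.0001] then d [ 0.8 -0.3 14. ] rows 1.0 1.0
t 32.68 pos [ 620.2 -306.7   40.2] rpy [-3.1412e+00  1.0000e-03  3.0160e+00] q [-0.46  0.69  1.61 -0.    0.84 -1.91] open 0.61 F [ 0.1 -0.3 -1. ] grip 42.2
```

```bash
python3 steer.py '0 0 0 0.8 -0.2 6 0;0 0 0 0 0 4 0;0 0 0 0 0 2 0;0 0 0 0 0 1 0;0 0 0 0 0 0 0' 25
python3 steer.py '0 0 0 0 0 0.7 0;0 0 0 0 0 0.5 0;0 0 0 0 0 0 0;0 0 0 0 0 0 0'
python3 plan.py 619.4 -306.9 26.2 -7.2|tail -1
```

```text
clock: 33.1
eef_pos: [618.8, -306.5, 26.3]
tcp_rot: [3.141, -0.001, 3.016]
contact_force: [-0.6, -0.1, 0.1]
opening: 0.613
grasp_force: 42.2
clock: 33.43
eef_pos: [618.9, -306.5, 26.2]
tcp_rot: [3.141, -0.001, 3.016]
contact_force: [-5.2, 2.0, 10.8]
opening: 0.608
grasp_force: 43.2
t 33.43 pos [ 618.9 -306.5   26.2] rpy [ 3.1414e+00 -7.0000e-04  3.0160e+00] q [-0.46  0.71  1.61 -0.    0.82 -1.91] open 0.608 F [-5.2  2.  10.8] grip 43.2
```

```bash
python3 steer.py '0 0 0 0 0 -0.5 0.61;0 0 0 0 0 0 0.68;0 0 0 0 0 0 0.76;0 0 0 0 0 0 0.8;0 0 0 0 0 -5 0.85' >/dev/null
python3 steer.py '0 0 0 0 0 -15 1;0 0 0 0 0 -30 1;0 0 0 0 0 -35 1;0 0 0 0 0 -35 1;0 0 0 0 0 -35 1' >/dev/null
python3 steer.py '0 0 0 0 0 -35 1;0 0 0 0 0 0 1'
python3 plan.py 330 0 250 -7.2
```

```text
clock: 34.43
eef_pos: [622.5, -308.4, 225.6]
tcp_rot: [-3.137, 0.012, 3.016]
contact_force: [1.0, -0.1, 1.5]
opening: 0.996
grasp_force: 0.0
rot [-0.0042  0.0119  0.    ] then d [328.9 269.3 -24.4] rows 11.0 1.0
rot [-0.0042  0.0119  0.    ] then d [328.9 269.3 -24.4] rows 11.0 1.0
t 34.43 pos [ 622.5 -308.4  225.6] rpy [-3.1374  0.0119  3.016 ] q [-0.46  0.48  1.51 -0.    1.14 -1.91] open 0.996 F [ 1.  -0.1  1.5] grip 0.0
```

```bash
python3 steer.py '0 0 0 25 20 -2 1;0 0 0 25 20 -2 1;0 0 0 25 20 -2 1;0 0 0 25 20 -2 1;0 0 0 25 20 -2 1' >/dev/null
python3 steer.py '0 0 0 25 20 -2 1;0 0 0 25 20 -2 1;0 0 0 25 20 -2 1;0 0 0 25 20 -2 1;0 0 0 25 20 -2 1' >/dev/null
python3 steer.py '0 0 0 25 20 0 1;0 0 0 20 20 0 1;0 0 0 0 0 0 1;0 0 0 0 0 0 1;0 0 0 0 0 0 1' >/dev/null
python3 steer.py '0 0 0 0 0 0 1;0 0 0 0 0 0 1;0 0 0 0 0 0 1'
python3 - <<'E'
from h import *
t=vision.grab_frame("top"); cv2.imwrite("pics/top11.png",t[:,:,::-1])
q=t[120:360,110:530][:,:,::-1]; cv2.imwrite("pics/c11.png",cv2.resize(q,(798,456),interpolation=2))
a=cv2.imread("pics/top0.png").astype(int); d=abs(t[:,:,::-1].astype(int)-a).max(2)
print("pedal diff",(d[150:225,395:450]>60).sum(),"lever diff",(d[262:340,300:350]>60).sum())
E
```

```text
clock: 35.93
eef_pos: [356.9, -32.1, 235.8]
tcp_rot: [-3.142, -0.0, 3.015]
contact_force: [0.1, 0.4, 0.1]
opening: 0.998
grasp_force: 0.0
pedal diff 0 lever diff 2345
```

View pics/c11.png

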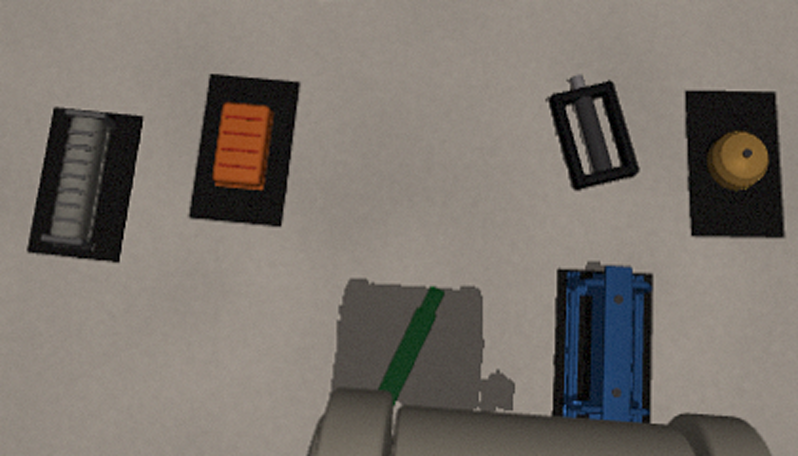

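All four parts sit on their pads, the pedal is unmoved, and the lever lies unchanged in the arm's shadow. Grip at (78,180), reflector at (242,146), bell at (738,161), cage at (617,345).

Run:
```python
from h import *
p=vision.camera_params("top"); im=cv2.imread("pics/top11.png")[:,:,::-1].copy(); m=masks(im)
def ext(q): return np.r_[q.min(0),q.max(0)].round(1)
def place(x,y,a,pts): a=np.radians(a); pts=np.float64(pts); return np.c_[x+pts[:,0]*np.cos(a)-pts[:,1]*np.sin(a),y+pts[:,0]*np.sin(a)+pts[:,1]*np.cos(a),pts[:,2]]
box=[(sx*39,sy*23,z) for sx in(1,-1) for sy in(1,-1) for z in(4,24)]
c=blob(m["orange"],(239,199))[:,0]; print("refl seen",ext(c),"want",ext(proj(p,place(641.9,167.8,-6.6,box))), "ang",cv2.minAreaRect(c),cv2.minAreaRect(proj(p,place(641.9,167.8,-6.6,box)).astype(np.float32)))
th=np.linspace(0,6.28,60); cyl=[(27*np.cos(t),27*np.sin(t),z) for t in th for z in(4,22)]+[(20*np.cos(t),20*np.sin(t),33) for t in th]
c=blob(m["brass"],(498,205))[:,0]; print("bell seen",ext(c),"want",ext(proj(p,place(619,-306.4,0,cyl))))
V=im.max(2); H,S,_=cv2.split(hsv(im))
g=(V>45); g[:170]=0; g[258:]=0; g[:,:120]=0; g[:,190:]=0
pc=blob(m["dark"],(155,217))[:,0]; 
pm=cv2.fillPoly(np.zeros(V.shape,np.uint8),[cv2.boxPoints(cv2.minAreaRect(cv2.convexHull(np.int32(proj(p,place(610.7,322.4,-7.2,[(sx*69,sy*41,4) for sx in(1,-1) for sy in(1,-1)]))))[:,0])).astype(np.int32)],1)
c=blob((g&(pm>0)),(153,217))[:,0]; fl=[(x,sy*20,z) for x in(64,-64) for sy in(1,-1) for z in(4,36)]
body=[(x,sy*15,z) for x in(58,-58) for sy in(1,-1) for z in(14,35)]
print("grip seen",ext(c),"want",ext(proj(p,place(610.7,322.4,-7.2,fl))))
for n,pts in(("flange+x",fl[:4]),("flange-x",fl[4:])): print(n,proj(p,place(610.7,322.4,-7.2,pts)).round(1).tolist())
q=im[168:262,115:195][:,:,::-1]; cv2.imwrite("pics/c12.png",np.clip(cv2.resize(q,(510,600),interpolation=2).astype(int)*2,0,255).astype(np.uint8))
```

```text
refl seen [222 174 252 219] want [220.6 173.  253.5 219.4] ang ((236.90650939941406, 196.31787109375), (27.194406509399414, 44.87929153442383), 6.519801616668701) ((237.110595703125, 196.12193298339844), (27.836933135986328, 45.257755279541016), 7.5627217292785645)
bell seen [482 189 514 220] want [481.5 188.  514.4 219.3]
grip seen [132 174 168 248] want [130.4 176.3 171.1 251.2]
flange+x [[150.2, 181.7], [143.4, 176.3], [171.1, 183.8], [165.0, 178.4]]
flange-x [[137.9, 248.9], [130.4, 245.9], [159.3, 251.2], [152.6, 248.3]]
```

View pics/c12.png

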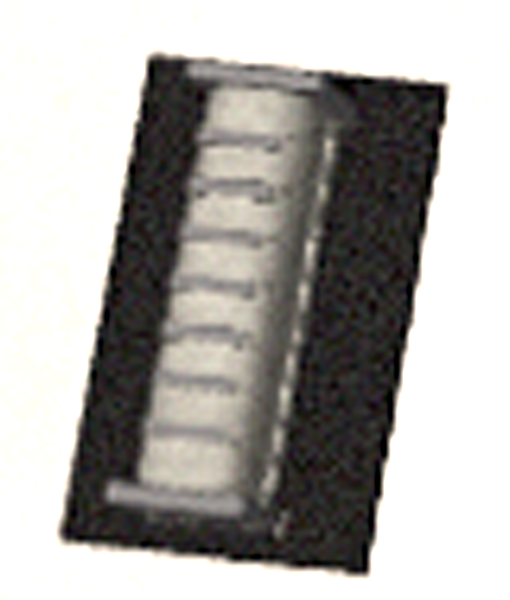

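Run:
```python
from h import *
im=cv2.imread("pics/top11.png")[:,:,::-1].copy(); h=hsv(im); t0=cv2.imread("pics/top0.png")[:,:,::-1].copy()
p=vision.camera_params("top")
for u in(490,495,500): print(u,"bot",[h[v,u].tolist() for v in range(215,224)],"top",[h[v,u].tolist() for v in range(185,192)])
print("row",[h[204,u].tolist() for u in list(range(478,485))+list(range(511,518))])
c=blob(masks(t0)["yellow"],(497,206))[:,0]; print("disc before",c.min(0),c.max(0)); print("pred disc",proj(p,[[619+27,-306.4,4],[619-27,-306.4,4],[619,-279.4,4],[619,-333.4,4]]).round(1).tolist())
```

```text
490 bot [[17, 168, 56], [17, 134, 61], [15, 146, 56], [20, 168, 35], [23, 41, 25], [0, 0, 7], [115, 73, 21], [30, 54, 19], [48, 49, 26]] top [[75, 35, 29], [0, 9, 27], [30, 96, 16], [170, 35, 22], [125, 73, 21], [150, 30, 17], [16, 237, 28]]
495 bot [[18, 157, 99], [18, 163, 89], [16, 154, 58], [17, 150, 63], [18, 166, 46], [168, 58, 22], [160, 255, 12], [18, 67, 19], [0, 34, 15]] top [[175, 64, 24], [160, 32, 24], [60, 55, 23], [8, 85, 24], [18, 149, 41], [18, 168, 79], [18, 167, 107]]
500 bot [[18, 168, 100], [18, 160, 102], [18, 159, 98], [21, 168, 70], [19, 167, 78], [128, 51, 20], [10, 36, 21], [144, 55, 23], [150, 77, 20]] top [[3, 116, 22], [165, 107, 19], [135, 39, 13], [11, 170, 21], [18, 180, 65], [17, 162, 131], [18, 165, 119]]
row [[68, 57, 18], [158, 200, 14], [15, 23, 22], [150, 13, 20], [18, 142, 43], [19, 161, 49], [16, 142, 43], [17, 160, 129], [19, 162, 131], [18, 167, 133], [17, 158, 68], [110, 36, 21], [20, 31, 25], [168, 55, 23]]
disc before [482 191] [511 219]
pred disc [[494.9, 190.9], [497.3, 219.3], [481.6, 205.2], [510.6, 204.8]]
```

```bash
python3 -c "
from rig import r, vision, job
print(job.sign_off())"
```

```text
the job is handed in; nothing more can be done
None
```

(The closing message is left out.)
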